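# Check the dust-extractor filter at the jeweller's bench

### The job

Take the orange-handled file off the green flap of the filter housing and lay it flat in the wooden tool tray, lengthwise beside the file already there, handles pointing the same way. Then lift the flap wide open so that it stays up, draw the blue filter plate out by its yellow tab, and finish while holding it: upright, still, square to and centred close in front of the glowing face of the light panel, touching nothing but the gripper. Do not drop the file or the plate, and leave the other file, the bottle and the steel block undisturbed.

Things in the scene. Friction and masses are not known exactly. Their poses are not given: they have to be found in the camera images.
- case: filter housing: fixed cream open box 160 (x) x 180 (y) x 90 mm, walls and floor 5 mm, green flap on top. Origin: centre of underside. Hinge along its +x top edge, flap's knob near its -x edge. On its floor grey guides 30 mm tall form an upright slot 66 (x) x 14 (y) mm centred at x = -10 mm, y = 0, where the filter plate stands; around the tab it is free up to the walls
- flap (a joint): green flap (164 x 184 x 6 mm), rad: 0 shut (top face 96 mm above the table), grows as it opens up and away to the case's +x, stop at 1.9; wide open is about 1.6 to 1.8. Stiff hinge: it stays where it is left; lifting it at the knob takes about 3 to 4 N
- flap_knob (a point): centre of the flap's red knob, a bar 16 mm long along the case's y, 18 mm in diameter, on an 8 mm neck; 26 mm above the flap's top face, 137 mm from the hinge line, 27 mm from the flap's free edge. Pinched from above by its two flat ends (fingers closing along the case's y) it pivots between the fingers while the flap turns
- flap_hinge (a point): middle of the hinge line, 90 mm above the table and 82 mm from the case's origin along its +x; the line runs along the case's y. With the flap shut the knob is 137 mm towards the case's -x and 32 mm above this point
- file: hand file 152 mm long lying on the shut flap: orange handle 80 x 18 x 16 mm with flat sides at its -x end, brass ferrule, thin steel blade 10 x 5 mm towards +x. Origin: underside of the handle, 75 mm from the handle's butt end; x along the file towards the blade tip, z up. About 60 g
- file_grip (a point): point of the file's handle to grip, near its centre of mass: 22 mm from the origin towards the butt, 8 mm above the underside
- file_tip (a point): tip of the orange-handled file's blade, 75 mm from its origin along +x
- tray: fixed dark wooden tool tray, open, 220 (x) x 150 (y) mm, 18 mm high, walls and floor 5 mm. Origin: centre of its underside. One file lies in it along its x, in the half at -y, with the handle to -x; the half at +y is free
- tray_file: the file already in the tray: same shape and frame as the orange one, brown wooden handle; x points to its blade tip. Leave it alone
- plate: filter plate: blue frame with grey mesh 60 (x) x 10 (y) x 50 (z) mm, standing upright, with a yellow tab on top 24 (x) x 12 (y) x 28 (z) mm; in all 78 mm tall, about 110 g. Origin: centre of its underside; y is normal to its faces. At first it stands on the case's floor (5 mm above the table) in the slot, its x along the case's x, hidden by the flap
- plate_tab (a point): centre of the yellow tab, 64 mm above the plate's underside; pinch it across its 12 mm (along the plate's y) from above
- plate_mid (a point): middle of the blue filter frame, 25 mm above the plate's underside
- panel: fixed upright inspection light: black panel 14 (x) x 160 (y) x 120 (z) mm standing from 15 to 135 mm above the table on a dark foot 100 (x) x 120 (y) x 10 mm. Origin: centre of the underside of the foot. The glowing white face looks to its +x, the black back to its -x
- panel_face (a point): centre of the glowing face, 7.5 mm in front of the panel's origin and 75 mm above the table; x points straight out of the face, z up
- bottle: small amber bottle 42 mm in diameter, 85 mm tall, loose on the bench; origin: centre of its underside. Leave it alone
- block: loose steel bench block 60 x 60 x 22 mm; origin: centre of its underside. Leave it alone
Not all that is in view belongs to the job. There is more than one size of the file; the one meant has the size given above.

How it is judged:
By the outcome, as a careful person would: the job done as asked, in the order asked, and still so for the second after the job is handed in, while the arm keeps its last pose, push and grip.
It also fails if it takes over 72 s, if anything falls off the work surface, if the arm or the gripper's body presses on something with over 40 N, if the wrist force passes 120 N, or if a joint passes its speed limit or range.

### The arm

A 6-joint arm with a two-finger parallel gripper is mounted at the origin on the work surface. World frame = base frame: x ahead of the robot, y to its left, z up, the work surface at z = 0. Lengths are in m, angles in rad, forces in N, time in s.
With the tool pointing down it reaches from about 0.225 to 0.875 m from the base axis. Payload 3.4 kg.
Tool frame: the origin (TCP) lies at the very end of the fingers, on their centre line; the grasp point (between the pads) lies behind it (manip.grasp_offset is the z of the grasp point in the tool frame, in m); z points along the fingers, y is the line along which they close (so a half turn about z gives the same grasp; the last joint's range is limited). The gripper opens to 85 mm and grips with 20 to 120 N. Pads are 22 mm wide; open, the fingers measure 114 mm over their backs; the gripper's body (76 mm by 85 mm) begins 54 mm behind the grasp point. The pads swing forward as they close: fully open they stand 13 mm farther back than shut.
Start: joints at [1.015, 0.276, 1.505, -0, 1.361, -0.121], TCP at [0.242, 0.522, 0.231] pointing down, gripper open.
Joint ranges: [-2.89, 2.89], [-0.75, 2.08], [0.22, 2.7], [-1.18, 4.32], [0.11, 2.71], [-2.7, 2.7]. Speed limits (rad/s): [2.57, 2.57, 3.14, 3.14, 3.14, 3.14].

### API

Orientations are given as a unit quaternion [w, x, y, z].
In Python, from rig import manip gives the robot as it stands.
- The arm moves only by the shell command python3 -m pendant 'ROWS' [FORCE]. ROWS is JSON, a list of rows, each an object of numbers: "dx", "dy", "dz": the shift along the tool's x, y, z in m; "rx", "ry", "rz": the turn, a rotation vector about the tool's x, y, z in degrees; "hand": the finger opening in m, from 0 to 0.0854. In form: [{"dx": .., "dy": .., "dz": .., "rx": .., "ry": .., "rz": .., "hand": ..}, ...]. A call has 1 to 12 rows; each row shifts and turns the commanded pose from where the row before left it, along the tool's axes as they then stand; what a row does not reach is not made up. A row lasts 1/12 s, in which the tool goes at most 41.7 mm and 7.16 degrees, less where a joint would pass 70% of its speed; a pose out of reach is approached as far as the arm can. A call is refused whole if a number of a shift passes 0.0417 or a number of a turn 7.16, either way. A call with a gripper value outside its range is refused whole. The fingers move at their own pace and stop on an object; FORCE is the grip in N (left out, the last holds). Time passes only in rows, so rows that do not move let the fingers close. It gives the time, the measured TCP pose, the force, the opening and the grip force at its end, in the units of the state.
- manip.get_state(): the state, without advancing time (a new reading comes with each control period).
- manip.get_image(name): name is "scene" or "top" or "wrist"; returns a dict with "frame" (400x640x3 uint8, red, green, blue), "fx", "fy", "cx", "cy" (pixels), "position" and "attitude" of the camera in the world; the wrist camera has in their place "mount" (4x4, takes a point from camera to tool coordinates, whose origin is the TCP and whose axes are the flange's). Camera axes: x right, y up, looking along -z (the intrinsics and any distortion apply to the point x, -y, -z); pixel columns grow to the right and rows downward; lengths in m; the calibration is good to about 2 mm. A picture is of the moment at which its call begins: read the wrist's pose just before it. There is no depth.
- manip.sign_off(): hands the job in; it is judged then, once.
The state is a dict: "clock": time; "qpos": joint angles; "qd": joint speeds; "effort": joint torques, N m; "position": TCP position; "ee_rot": TCP orientation; "contact_force": force on the tool from outside, world axes, zero at the start; "moment": the same for the moment, N m; "width": finger opening in m; "gripper_force": force on a finger pad.
Only numpy, scipy, OpenCV 4.12 (cv2) and the standard library are available. Lean on these libraries where they do the work, as an engineer would, in place of code of your own. Each camera call takes 0.05 s, during which the arm holds its last target. There are 200 camera calls.

## Working session

There is one attempt and no reset: what is moved stays moved. The work goes in short steps, Python scripts to look and compute and a shell command to move; the robot and the scene stay as the last step left them, time stands still between calls to the robot, and variables do not carry over. Pictures are saved under pics/ and viewed, at most 10 in all, crops included, and the job is handed in when it is done.

```bash
ls; mkdir -p pics
python3 - <<'E'
from rig import manip
import cv2,numpy as np
s=manip.get_state();print(s)
print(manip.grasp_offset)
for n in("scene","top"):
    d=manip.get_image(n);print({k:(np.round(v,4).tolist() if k!='frame' else 0) for k,v in d.items()})
    np.save(f'pics/{n}.npy',d,allow_pickle=True)
    cv2.imwrite(f'pics/{n}.png',d['frame'][...,::-1])
d=manip.get_image('wrist');print({k:(np.round(v,4).tolist() if k!='frame' else 0) for k,v in d.items()})
E
```

```text
pics
{'clock': 0.0, 'qpos': array([ 1.01500215e+00,  2.76582027e-01,  1.50612529e+00, -4.22965755e-06,
        1.36067896e+00, -1.21025217e-01]), 'qd': array([ 0.00175632,  0.00123792, -0.00025588, -0.00050244,  0.0014168 ,
       -0.00183351]), 'effort': array([-1.86695652e-04, -4.16775298e+01, -2.45805931e+01, -3.92038173e-04,
        1.09562755e-02,  4.43771953e-06]), 'position': array([0.24193433, 0.52105352, 0.23045022]), 'ee_rot': array([-2.95780300e-04,  2.15675881e-01,  9.76464597e-01, -8.46636609e-04]), 'contact_force': array([ 0.12358285, -0.5767013 , -0.40351589]), 'moment': array([ 0.02301285, -0.04069382, -0.03856438]), 'gripper_force': 0.0, 'width': 0.08556498805534135}
-0.0187
{'frame': 0, 'fx': 375.5119, 'fy': 375.5119, 'cx': 312.1823, 'cy': 196.5807, 'position': [1.2247, 0.2627, 0.7847], 'attitude': [0.4929, 0.2217, 0.3282, 0.7747]}
{'frame': 0, 'fx': 498.5493, 'fy': 498.5493, 'cx': 318.0409, 'cy': 198.7585, 'position': [0.3854, -0.0208, 1.1062], 'attitude': [0.7152, 0.0585, -0.051, -0.6946]}
{'frame': 0, 'fx': 336.6663, 'fy': 336.6663, 'cx': 316.4407, 'cy': 191.6748, 'mount': [[0.0002, 0.9628, 0.2701, 0.0703], [1.0, -0.0005, 0.001, 0.0002], [0.0011, 0.2701, -0.9628, -0.1426], [0.0, 0.0, 0.0, 1.0]]}
```

View pics/top.png

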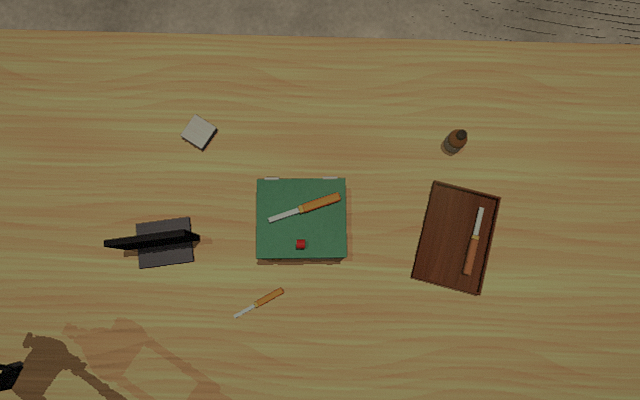

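View pics/scene.png

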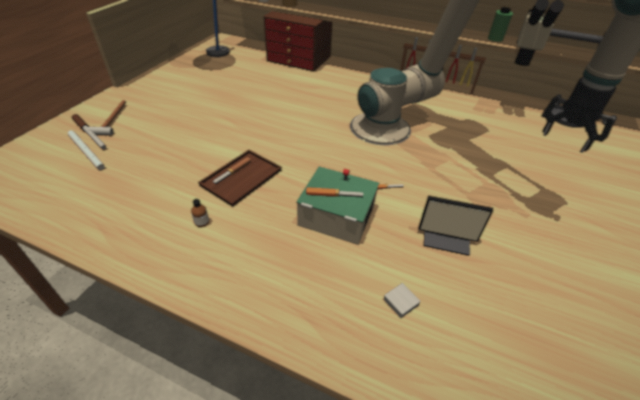

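The top view shows the case (256–346, 178–260) with the long file on it (butt 340,198, tip 268,220) and the knob at (300,244). The tray is at right, with the brown file's handle near (470,255) and its tip at (481,208). The panel is at (150,240) and the small decoy file at (260,302). In the scene view the glowing face looks towards world +x.

```bash
cat > h.py <<'E'
import numpy as np,cv2
from scipy.spatial.transform import Rotation as R
def q(a): return R.from_quat([a[1],a[2],a[3],a[0]])
def cam(d,s=None):
    if 'mount' in d:
        M=np.array(d['mount']); Rt=q(s['ee_rot']).as_matrix()
        return Rt@M[:3,:3], Rt@M[:3,3]+s['position']
    return q(d['attitude']).as_matrix(), np.array(d['position'])
def ray(d,uv,s=None):
    A,p=cam(d,s); uv=np.atleast_2d(uv).astype(float)
    c=np.c_[(uv[:,0]-d['cx'])/d['fx'],-(uv[:,1]-d['cy'])/d['fy'],-np.ones(len(uv))]
    c=c@A.T; return p,c/np.linalg.norm(c,axis=1)[:,None]
def plane(d,uv,z,s=None):
    p,r=ray(d,uv,s); return p+r*((z-p[2])/r[:,2])[:,None]
def tri(*obs): # (d,uv,s) -> point, residual
    A=np.zeros((3,3));b=np.zeros(3);L=[]
    for d,uv,s in obs:
        p,r=ray(d,uv,s);P=np.eye(3)-np.outer(r[0],r[0]);A+=P;b+=P@p;L.append((P,p))
    x=np.linalg.solve(A,b);return x,max(np.linalg.norm(P@(x-p)) for P,p in L)
def proj(d,X,s=None):
    A,p=cam(d,s);c=(np.atleast_2d(X)-p)@A
    return np.c_[d['cx']-d['fx']*c[:,0]/c[:,2],d['cy']+d['fy']*c[:,1]/c[:,2]]
def blobs(img,lo,hi,amin=20,close=0):
    m=cv2.inRange(cv2.cvtColor(img,cv2.COLOR_RGB2HSV),lo,hi)
    if close:m=cv2.morphologyEx(m,cv2.MORPH_CLOSE,np.ones((close,close)))
    cs=[c for c in cv2.findContours(m,cv2.RETR_EXTERNAL,cv2.CHAIN_APPROX_NONE)[0] if cv2.contourArea(c)>amin]
    return sorted(cs,key=cv2.contourArea,reverse=True)
def mid(c): m=cv2.moments(c);return np.array([m['m10'],m['m01']])/m['m00']
def load(n): return np.load(f'pics/{n}.npy',allow_pickle=True).item()
E
python3 - <<'E'
from h import *
np.set_printoptions(precision=4,suppress=True)
T=load('top');S=load('scene')
for n,d in(('top',T),('scene',S)):
    hsv=cv2.cvtColor(d['frame'],cv2.COLOR_RGB2HSV)
    pts={'top':[(280,230),(330,201),(280,215),(300,244),(470,258),(480,215),(430,240),(150,225),(145,242),(265,298)],'scene':[(340,210),(325,191),(350,194),(346,174),(240,165),(225,175),(230,190),(455,220)]}[n]
    for p in pts: print(n,p,hsv[p[1],p[0]])
    for nm,lo,hi,cl in(('green',(60,60,30),(90,255,255),9),('orange',(8,180,120),(18,255,255),0),('red',(0,150,80),(6,255,255),0),('tray',(0,80,20),(16,255,110),5)):
        for c in blobs(d['frame'],lo,hi,15,cl)[:5]:
            r=cv2.minAreaRect(c);print(n,nm,cv2.contourArea(c),mid(c),cv2.boxPoints(r).round(1).tolist())
E
```

```text
top (280, 230) [ 65  83 104]
top (330, 201) [ 18 165 139]
top (280, 215) [ 33  18 144]
top (300, 244) [  1 181 137]
top (470, 258) [ 12 158 131]
top (480, 215) [ 32  30 144]
top (430, 240) [ 10 169  80]
top (150, 225) [15 23 66]
top (145, 242) [ 5 73 21]
top (265, 298) [ 19 166 138]
top green 6834.0 [300.6968 218.5212] [[257.0, 179.0], [345.0, 179.0], [345.0, 258.0], [257.0, 258.0]]
top red 50.0 [300.3333 243.5167] [[296.0, 240.0], [304.0, 240.0], [304.0, 247.0], [296.0, 247.0]]
top tray 7000.0 [455.7632 237.9327] [[409.20001220703125, 279.70001220703125], [432.70001220703125, 179.8000030517578], [502.6000061035156, 196.1999969482422], [479.1000061035156, 296.20001220703125]]
top tray 2882.5 [ 50.6224 368.8611] [[12.0, 333.0], [126.0, 333.0], [126.0, 399.0], [12.0, 399.0]]
top tray 380.5 [297.9334 261.2422] [[256.8999938964844, 259.0], [343.0, 257.8999938964844], [343.1000061035156, 263.79998779296875], [257.0, 264.8999938964844]]
top tray 327.0 [454.9088 142.5122] [[437.5, 145.5], [456.5, 126.5], [469.5, 139.5], [450.5, 158.5]]
top tray 73.5 [130.6848 252.4127] [[123.4000015258789, 
[... 1257 characters left out ...]
000030517578, 66.9000015258789], [217.10000610351562, -4.5], [436.79998779296875, 2.9000000953674316], [434.3999938964844, 74.19999694824219]]
scene tray 2591.0 [100.0374 296.2531] [[-22.100000381469727, 275.6000061035156], [0.4000000059604645, 229.3000030517578], [349.29998779296875, 398.5], [326.79998779296875, 444.8999938964844]]
scene tray 2206.5 [239.5327 177.0357] [[197.89999389648438, 182.39999389648438], [261.6000061035156, 139.89999389648438], [282.79998779296875, 171.8000030517578], [219.1999969482422, 214.1999969482422]]
scene tray 2146.0 [483.8274  82.3621] [[439.3999938964844, 86.69999694824219], [451.20001220703125, 46.70000076293945], [558.0, 78.0], [546.2999877929688, 118.0]]
```

Run:
```python
from h import *
np.set_printoptions(precision=4,suppress=True)
T=load('top');S=load('scene')
def rect(c):
    return cv2.boxPoints(cv2.minAreaRect(c))
g=blobs(T['frame'],(60,60,30),(90,255,255),15,9)[0]
P=plane(T,cv2.convexHull(g)[:,0],.096)[:,:2].astype(np.float32);r=cv2.minAreaRect(P);print('flap top',r)
gs=blobs(S['frame'],(60,60,30),(90,255,255),15,9)[0]
P=plane(S,cv2.convexHull(gs)[:,0],.096)[:,:2].astype(np.float32);print('flap scene',cv2.minAreaRect(P))
t=blobs(T['frame'],(0,80,20),(16,255,110),15,5)[0]
for z in(0,.018):
    P=plane(T,cv2.convexHull(t)[:,0],z)[:,:2].astype(np.float32);print('tray',z,cv2.minAreaRect(P))
k=mid(blobs(T['frame'],(0,150,80),(6,255,255),15)[0])
kb=blobs(S['frame'],(0,140,60),(7,255,255),3);ks=[mid(c) for c in kb if 335<mid(c)[0]<355 and 165<mid(c)[1]<185]
print('knob',plane(T,k,.122),ks and tri((T,k,0),(S,ks[0],0)))
for nm,z,roi in(('file',.106,(255,180,348,230)),('trayfile',.015,(460,200,490,280)),('decoy',.008,(225,280,295,325))):
    x0,y0,x1,y1=roi;f=T['frame'][y0:y1,x0:x1]
    for n2,lo,hi in(('handle',(10,140,105),(22,255,255)),('blade',(15,0,120),(40,80,255))):
        for c in blobs(f,lo,hi,15)[:2]:
            c=c+np.array([x0,y0]);P=plane(T,c[:,0],z)[:,:2].astype(np.float32);print(nm,n2,mid(c),cv2.minAreaRect(P),plane(T,mid(c),z))
# scene orange
f=S['frame'][180:205,300:370]
for c in blobs(f,(8,140,140),(18,255,255),10)[:2]: print('scene handle',mid(c)+[300,180],plane(S,mid(c)+[300,180],.106))
# panel crop
crop=np.hstack([cv2.resize(T['frame'][205:280,95:210],None,fx=3.4,fy=3.4,interpolation=2),cv2.resize(S['frame'][190:265,400:515],None,fx=3.4,fy=3.4,interpolation=2)])
cv2.imwrite('pics/panel.png',cv2.convertScaleAbs(crop,alpha=1.6)[...,::-1])
for n,d,u in(('tw',T,(198,237)),):pass
```

```text
flap top ((0.5028713345527649, 0.025851979851722717), (0.16274139285087585, 0.17986516654491425), 2.795161724090576)
flap scene ((0.5088773369789124, 0.030684493482112885), (0.15878747403621674, 0.1800774484872818), 2.2472500801086426)
tray 0 ((0.48137199878692627, -0.3136283755302429), (0.15574239194393158, 0.2271900773048401), 76.79788208007812)
tray 0.018 ((0.4798099100589752, -0.3088630735874176), (0.15320810675621033, 0.22349318861961365), 76.79788970947266)
knob [[0.4487 0.0243 0.122 ]] (array([0.4487, 0.0241, 0.1227]), np.float64(0.00011453898149809725))
file handle [320.2782 201.6138] ((0.5347607731819153, -0.009644381701946259), (0.016862723976373672, 0.08667939156293869), 20.289453506469727) [[ 0.5357 -0.0124  0.106 ]]
file blade [282.3032 214.9521] ((0.506626546382904, 0.06286799162626266), (0.008678298443555832, 0.060024410486221313), 21.121849060058594) [[0.5063 0.0635 0.106 ]]
trayfile handle [471.078  255.1041] ((0.4430939555168152, -0.3426695764064789), (0.0141597306355834, 0.08562153577804565), 75.79979705810547) [[ 0.4413 -0.3424  0.015 ]]
trayfile blade [478.3985 221.0019] ((0.5165042281150818, -0.3597409129142761), (0.009078430011868477, 0.06322916597127914), 76.10784912109375) [[ 0.5163 -0.3597  0.015 ]]
decoy handle [269.4401 296.3293] ((0.33888041973114014, 0.09391900897026062), (0.014793102629482746, 0.06626234948635101), 30.249683380126953) [[0.34   0.0924 0.008 ]]
decoy blade [240.5023 312.2019] ((0.3076329827308655, 0.14652453362941742), (0.008741116151213646, 0.05045776441693306), 30.503801345825195) [[0.3045 0.1533 0.008 ]]
scene handle [320.9686 190.4208] [[ 0.5329 -0.013   0.106 ]]
```

View pics/panel.png

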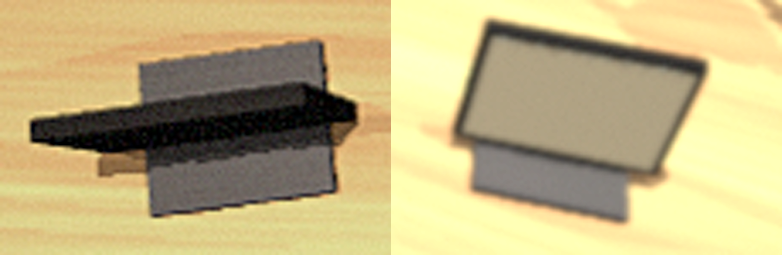

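The crop shows the foot corners (140,63), (322,41), (335,190), (151,216) and the glowing face in the scene half with corners at about (487,35), (690,72), (655,172), (462,132). The face looks away from the robot.

```bash
cat >> h.py <<'E'
def plan(tgt,psi=None,s=None):
    "tool-down: print rz to do first, then shift in the turned tool axes; psi=yaw of tool x, deg"
    from rig import manip
    s=s or manip.get_state(); Rm=q(s['ee_rot']).as_matrix()
    y=np.degrees(np.arctan2(Rm[1,0],Rm[0,0])); psi=y if psi is None else psi
    rz=(y-psi+180)%360-180
    W=R.from_euler('z',psi,degrees=True).as_matrix()@np.diag([1,-1,-1.])
    d=W.T@(np.array(tgt)-s['position'])
    t=R.from_matrix(Rm.T@W).as_rotvec(degrees=True)
    print('pos',np.round(s['position'],4),'yaw',round(y,2),'rotvec',t.round(2),'shift mm',(d*1000).round(1),'rows>=',int(np.ceil(np.abs(d).max()/.0415)),'F',np.round(s['contact_force'],1),'w',round(s['width'],4),'t',round(s['clock'],2),'q6',round(s['qpos'][5],2))
E
python3 - <<'E'
from h import *
np.set_printoptions(precision=4,suppress=True)
T=load('top');S=load('scene')
f=np.array([(140,63),(322,41),(335,190),(151,216)])/3.4+[94.6,204.6]
F=plane(T,f,.01);print(F,F.mean(0),cv2.minAreaRect(F[:,:2].astype(np.float32)))
c=(np.array([(487,35),(690,72),(655,172),(462,132)])-[391,0])/3.4+[399.6,189.6]
# face plane corners z unknown; top corners ~.135, bottom ~.015 at frame
G=[plane(S,c[i],z)[0] for i,z in enumerate((.132,.132,.018,.018))];print(np.array(G))
d=G[0]-G[1];print(np.mean(G,0),np.degrees(np.arctan2(d[1],d[0])),np.degrees(np.arctan2(*(G[3]-G[2])[[1,0]])))
plan([.51,.02,.26],110.9)
E
```

```text
[[0.4903 0.3955 0.01  ]
 [0.5081 0.2777 0.01  ]
 [0.412  0.2626 0.01  ]
 [0.3919 0.3799 0.01  ]] [0.4506 0.329  0.01  ] ((0.4504477381706238, 0.32889971137046814), (0.0995716005563736, 0.11913822591304779), 9.029218673706055)
[[0.474  0.2556 0.132 ]
 [0.4484 0.3978 0.132 ]
 [0.4418 0.4078 0.018 ]
 [0.4659 0.2601 0.018 ]]
[0.4575 0.3303 0.075 ] -79.79885712883328 -80.74739629932846
pos [0.242  0.5212 0.2306] yaw 155.09 rotvec [-0.08  0.02 44.19] shift mm [-563.8   71.6  -29.4] rows>= 14 F [ 0.4 -0.5  0.1] w 0.0856 t 0.15 q6 -0.12
```

```bash
python3 -m pendant '[{"rz":6.3},{"rz":6.3},{"rz":6.3},{"rz":6.3},{"rz":6.3},{"rz":6.3},{"rz":6.3},{"dx":-0.02,"dz":-0.03},{"dx":-0.035,"dy":0.005},{"dx":-0.04,"dy":0.005},{"dx":-0.04,"dy":0.005},{"dx":-0.04,"dy":0.005}]'
python3 -m pendant '[{"dx":-0.04,"dy":0.005},{"dx":-0.04,"dy":0.005},{"dx":-0.04,"dy":0.005},{"dx":-0.04,"dy":0.005},{"dx":-0.04,"dy":0.005},{"dx":-0.04,"dy":0.005},{"dx":-0.04,"dy":0.005},{"dx":-0.04,"dy":0.01},{"dx":-0.04,"dy":0.01},{"dx":-0.04},{"dx":-0.02},{"dx":0}]'
python3 - <<'E'
from h import *
from rig import manip
plan([.531,.001,.26],110.9)
s=manip.get_state();d=manip.get_image('wrist');d['s']=s;np.save('pics/w1.npy',d,allow_pickle=True)
cv2.imwrite('pics/w1.png',d['frame'][...,::-1])
E
```

```text
pos [0.242  0.5212 0.2306] yaw 155.09 rotvec [-8.000e-02  2.000e-02  4.419e+01] shift mm [-589.    84.4  -29.4] rows>= 15 F [ 0.4 -0.5  0.1] w 0.0856 t 0.15 q6 -0.12invalid input
invalid input
```

View pics/w1.png

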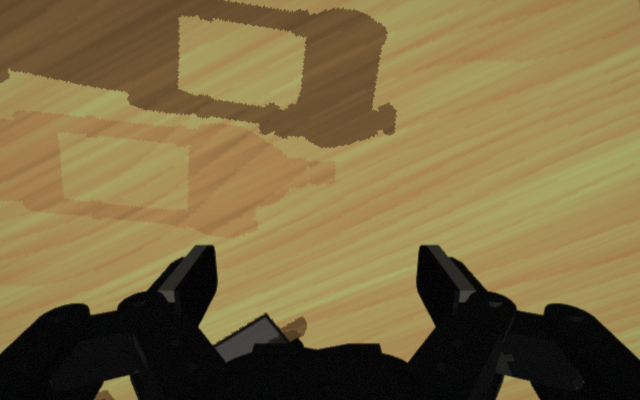

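The move was refused, so the picture shows bare bench with only the panel at the lower edge. Rows may need every key, or the number format may matter, so I'll test one.

```bash
python3 -m pendant '[{"dx":0,"dy":0,"dz":0,"rx":0,"ry":0,"rz":6.3,"hand":0.085}]'; python3 -m pendant '[{"dx":0.0,"dy":0.0,"dz":0.0,"rx":0.0,"ry":0.0,"rz":6.3}]'
```

```text
clock: 0.28
position: [0.2421, 0.5213, 0.231]
ee_rot: [-0.0, 0.27, 0.963, -0.0]
contact_force: [-0.5, 0.9, -0.6]
width: 0.085
gripper_force: 0.0invalid input
```

```bash
python3 -m pendant '[{"dx":0,"dy":0,"dz":0,"rx":0,"ry":0,"rz":6.3,"hand":0.085},{"dx":0,"dy":0,"dz":0,"rx":0,"ry":0,"rz":6.3,"hand":0.085},{"dx":0,"dy":0,"dz":0,"rx":0,"ry":0,"rz":6.3,"hand":0.085},{"dx":0,"dy":0,"dz":0,"rx":0,"ry":0,"rz":6.3,"hand":0.085},{"dx":0,"dy":0,"dz":0,"rx":0,"ry":0,"rz":6.3,"hand":0.085},{"dx":0,"dy":0,"dz":0,"rx":0,"ry":0,"rz":6.3,"hand":0.085},{"dx":-0.02,"dy":0,"dz":-0.03,"rx":0,"ry":0,"rz":0,"hand":0.085},{"dx":-0.035,"dy":0.005,"dz":0,"rx":0,"ry":0,"rz":0,"hand":0.085},{"dx":-0.04,"dy":0.005,"dz":0,"rx":0,"ry":0,"rz":0,"hand":0.085},{"dx":-0.04,"dy":0.005,"dz":0,"rx":0,"ry":0,"rz":0,"hand":0.085},{"dx":-0.04,"dy":0.005,"dz":0,"rx":0,"ry":0,"rz":0,"hand":0.085},{"dx":-0.04,"dy":0.005,"dz":0,"rx":0,"ry":0,"rz":0,"hand":0.085}]'
python3 -m pendant '[{"dx":-0.04,"dy":0.005,"dz":0,"rx":0,"ry":0,"rz":0,"hand":0.085},{"dx":-0.04,"dy":0.005,"dz":0,"rx":0,"ry":0,"rz":0,"hand":0.085},{"dx":-0.04,"dy":0.005,"dz":0,"rx":0,"ry":0,"rz":0,"hand":0.085},{"dx":-0.04,"dy":0.005,"dz":0,"rx":0,"ry":0,"rz":0,"hand":0.085},{"dx":-0.04,"dy":0.005,"dz":0,"rx":0,"ry":0,"rz":0,"hand":0.085},{"dx":-0.04,"dy":0.005,"dz":0,"rx":0,"ry":0,"rz":0,"hand":0.085},{"dx":-0.04,"dy":0.005,"dz":0,"rx":0,"ry":0,"rz":0,"hand":0.085},{"dx":-0.04,"dy":0.005,"dz":0,"rx":0,"ry":0,"rz":0,"hand":0.085},{"dx":-0.03,"dy":0.005,"dz":0,"rx":0,"ry":0,"rz":0,"hand":0.085},{"dx":0,"dy":0,"dz":0,"rx":0,"ry":0,"rz":0,"hand":0.085},{"dx":0,"dy":0,"dz":0,"rx":0,"ry":0,"rz":0,"hand":0.085}]'
python3 - <<'E'
from h import *
from rig import manip
plan([.531,.001,.26],110.9)
s=manip.get_state();d=manip.get_image('wrist');d['s']=s;np.save('pics/w1.npy',d,allow_pickle=True)
cv2.imwrite('pics/w1b.png',d['frame'][...,::-1])
f=d['frame']
for nm,lo,hi in(('handle',(8,140,100),(22,255,255)),('blade',(0,0,120),(179,60,255)),('green',(55,60,30),(90,255,255)),('red',(0,150,60),(6,255,255))):
    for c in blobs(f,lo,hi,60)[:3]: print(nm,mid(c).round(),cv2.contourArea(c),np.round(cv2.boxPoints(cv2.minAreaRect(c))).tolist(),np.round(cv2.boxPoints(cv2.minAreaRect(plane(d,c[:,0],.106 if nm!='red' else .122,s)[:,:2].astype(np.float32))),4).tolist())
E
```

```text
clock: 1.28
position: [0.3428, 0.3281, 0.2613]
ee_rot: [0.0, 0.566, 0.824, 0.0]
contact_force: [1.2, 0.8, 0.5]
width: 0.0849
gripper_force: 0.0
clock: 2.2
position: [0.5103, 0.0178, 0.2607]
ee_rot: [-0.001, 0.568, 0.823, -0.0]
contact_force: [-0.8, -0.7, 0.0]
width: 0.0852
gripper_force: 0.0
pos [0.5103 0.0178 0.2607] yaw 110.8 rotvec [-0.05 -0.05 -0.1 ] shift mm [-23.1  13.3   0.7] rows>= 1 F [-0.8 -0.7  0. ] w 0.0852 t 2.2 q6 -0.46
handle [331. 212.] 1545.5 [[321.0, 256.0], [322.0, 168.0], [341.0, 168.0], [339.0, 256.0]] [[0.5103999972343445, 0.02710000053048134], [0.5406000018119812, -0.054499998688697815], [0.557200014591217, -0.04839999973773956], [0.5270000100135803, 0.03319999948143959]]
handle [193.  36.] 836.0 [[178.0, 3.0], [192.0, -0.0], [210.0, 69.0], [196.0, 73.0]] [[0.3560999929904938, 0.11079999804496765], [0.38260000944137573, 0.06549999862909317], [0.3930000066757202, 0.07159999758005142], [0.36649999022483826, 0.1168999969959259]]
blade [580.  14.] 1633.0 [[546.0, 0.0], [620.0, 0.0], [620.0, 41.0], [546.0, 41.0]] [[0.6273999810218811, 0.21610000729560852], [0.638000
[... 464 characters left out ...]
 [[0.5759000182151794, 0.10400000214576721], [0.5770999789237976, 0.07479999959468842], [0.5827000141143799, 0.07500000298023224], [0.5814999938011169, 0.10429999977350235]]
green [314. 153.] 33640.0 [[191.0, 219.0], [257.0, 32.0], [434.0, 95.0], [368.0, 281.0]] [[0.4203999936580658, 0.1128000020980835], [0.4277999997138977, -0.06270000338554382], [0.5842999815940857, -0.05609999969601631], [0.5769000053405762, 0.11940000206232071]]
red [251. 150.] 397.0 [[238.0, 157.0], [244.0, 136.0], [264.0, 142.0], [258.0, 163.0]] [[0.4390000104904175, 0.032499998807907104], [0.43959999084472656, 0.013799999840557575], [0.4571000039577484, 0.014399999752640724], [0.4564000070095062, 0.03310000151395798]]
```

View pics/w1b.png

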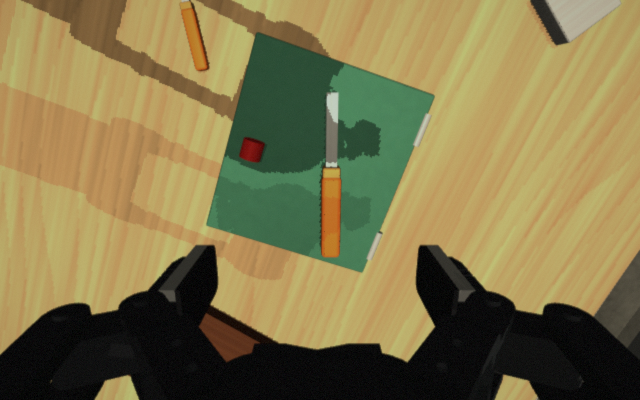

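The file lies on the flap: butt at (330,257), handle/ferrule end at (331,168), tip at (332,92). The knob is at (251,150).

Run:
```python
from h import *
np.set_printoptions(precision=4,suppress=True)
T=load('top');S=load('scene');W=load('w1');s=W['s']
def box(d,lo,hi,roi,z,s=None):
    x0,y0,x1,y1=roi;c=blobs(d['frame'][y0:y1,x0:x1],lo,hi,15)[0]+np.array([x0,y0]);return mid(c),c
H=(10,140,95),(22,255,255)
hw,cw=box(W,*H,(300,150,360,270),0);ht,_=box(T,*H,(255,180,348,230),0);hs,_=box(S,(8,140,120),(20,255,255),(300,180,372,205),0)
print('handle',tri((T,ht,0),(W,hw,s)),tri((S,hs,0),(W,hw,s)))
K=(0,150,50),(6,255,255)
kw,_=box(W,*K,(220,120,290,180),0);kt,_=box(T,*K,(285,230,315,260),0);ks,_=box(S,(0,140,60),(7,255,255),(335,165,355,185),0)
print('knob',tri((T,kt,0),(W,kw,s)),tri((S,ks,0),(W,kw,s)),tri((S,ks,0),(T,kt,0)))
print('tip',plane(W,(332,92),.103,s),'handle z.112',plane(W,hw,.112,s))
P=plane(W,cw[:,0],.11,s)[:,:2];r=cv2.fitLine(P.astype(np.float32),2,0,.01,.01).ravel();print('dir',np.degrees(np.arctan2(r[1],r[0])),r, np.ptp((P-r[2:])@r[:2]),((P-r[2:])@r[:2]).min())
g=blobs(W['frame'],(55,60,30),(90,255,255),60,15)[0];P=plane(W,cv2.convexHull(g)[:,0],.096,s)[:,:2].astype(np.float32);print('flap',cv2.minAreaRect(P))
plan([.5307,-.001,.13],110.3)
```

```text
handle (array([ 0.5358, -0.0122,  0.0972]), np.float64(0.0011098630555423092)) (array([ 0.5335, -0.0112,  0.1053]), np.float64(0.001472080870320359))
knob (array([0.4484, 0.024 , 0.1241]), np.float64(2.1154238570183897e-05)) (array([0.4481, 0.0237, 0.1222]), np.float64(0.00011612157249980351)) (array([0.4485, 0.024 , 0.1225]), np.float64(7.860400131796322e-05))
tip [[0.495  0.0913 0.103 ]] handle z.112 [[ 0.5322 -0.0076  0.112 ]]
dir -69.329506 [ 0.353  -0.9356  0.5325 -0.0082] 0.08575155087480914 -0.04154850598548896
flap ((0.5029692649841309, 0.026523016393184662), (0.16190016269683838, 0.18158839643001556), 2.414968252182007)
pos [0.5096 0.019  0.2608] yaw 110.9 rotvec [-0.06 -0.08  0.6 ] shift mm [-26.1  12.9 130.8] rows>= 4 F [-0.5  0.5  0.6] w 0.085 t 2.25 q6 -0.46
```

```bash
python3 -m pendant '[{"dx":-0.013,"dy":0.006,"dz":0.02,"rx":0,"ry":0,"rz":0,"hand":0.042},{"dx":-0.013,"dy":0.006,"dz":0.035,"rx":0,"ry":0,"rz":0,"hand":0.042},{"dx":0,"dy":0,"dz":0.035,"rx":0,"ry":0,"rz":0,"hand":0.042},{"dx":0,"dy":0,"dz":0.03,"rx":0,"ry":0,"rz":0,"hand":0.042},{"dx":0,"dy":0,"dz":0.01,"rx":0,"ry":0,"rz":0,"hand":0.042},{"dx":0,"dy":0,"dz":0.01,"rx":0,"ry":0,"rz":0,"hand":0.042},{"dx":0,"dy":0,"dz":0.008,"rx":0,"ry":0,"rz":0,"hand":0.042},{"dx":0,"dy":0,"dz":0,"rx":0,"ry":0,"rz":0,"hand":0.042},{"dx":0,"dy":0,"dz":0,"rx":0,"ry":0,"rz":0,"hand":0.042}]' 40
python3 - <<'E'
from h import *
from rig import manip
plan([.530,-.001,.1],110.7)
s=manip.get_state();d=manip.get_image('wrist');d['s']=s;np.save('pics/w2.npy',d,allow_pickle=True)
cv2.imwrite('pics/w2.png',d['frame'][...,::-1])
E
```

```text
clock: 3.0
position: [0.5313, -0.0006, 0.1144]
ee_rot: [0.001, 0.566, 0.824, 0.001]
contact_force: [-0.5, -0.7, 1.0]
width: 0.042
gripper_force: 0.0
pos [ 0.5313 -0.0006  0.1144] yaw 111.02 rotvec [0.11 0.05 0.32] shift mm [ 0.1 -1.3 14.4] rows>= 1 F [-0.5 -0.7  1. ] w 0.042 t 3.0 q6 -0.5
```

View pics/w2.png

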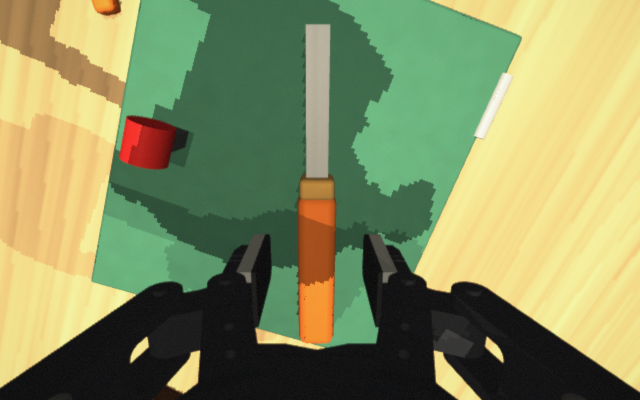

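The handle lies centred between the open fingers (handle x≈317, fingers 265 and 370), well aligned.

```bash
python3 -m pendant '[{"dx":0,"dy":-0.001,"dz":0.008,"rx":0,"ry":0,"rz":0.3,"hand":0.042},{"dx":0,"dy":0,"dz":0.007,"rx":0,"ry":0,"rz":0,"hand":0.042},{"dx":0,"dy":0,"dz":0,"rx":0,"ry":0,"rz":0,"hand":0.01},{"dx":0,"dy":0,"dz":0,"rx":0,"ry":0,"rz":0,"hand":0.01},{"dx":0,"dy":0,"dz":0,"rx":0,"ry":0,"rz":0,"hand":0.01},{"dx":0,"dy":0,"dz":0,"rx":0,"ry":0,"rz":0,"hand":0.01},{"dx":0,"dy":0,"dz":0,"rx":0,"ry":0,"rz":0,"hand":0.01}]' 40
python3 -m pendant '[{"dx":0,"dy":0,"dz":-0.01,"rx":0,"ry":0,"rz":0,"hand":0.01},{"dx":0,"dy":0,"dz":-0.02,"rx":0,"ry":0,"rz":0,"hand":0.01},{"dx":0,"dy":0,"dz":-0.03,"rx":0,"ry":0,"rz":0,"hand":0.01},{"dx":0,"dy":0,"dz":-0.04,"rx":0,"ry":0,"rz":0,"hand":0.01},{"dx":0,"dy":0,"dz":0,"rx":0,"ry":0,"rz":0,"hand":0.01}]'
python3 - <<'E'
from h import *
from rig import manip
plan([.4727,-.2744,.17],-13.1)
s=manip.get_state();d=manip.get_image('wrist');d['s']=s;np.save('pics/w3.npy',d,allow_pickle=True)
cv2.imwrite('pics/w3.png',d['frame'][...,::-1])
E
```

```text
clock: 3.63
position: [0.5297, -0.0013, 0.0984]
ee_rot: [0.0, 0.569, 0.823, 0.0]
contact_force: [0.3, 0.2, -0.7]
width: 0.0173
gripper_force: 41.8
clock: 4.05
position: [0.5343, -0.0018, 0.2064]
ee_rot: [0.007, 0.569, 0.823, 0.003]
contact_force: [1.2, -0.7, 0.9]
width: 0.0171
gripper_force: 41.9
pos [ 0.5343 -0.0018  0.2064] yaw 110.69 rotvec [  0.88  -0.59 123.79] shift mm [  1.8 279.4  36.4] rows>= 7 F [ 1.2 -0.7  0.9] w 0.0171 t 4.05 q6 -0.49
```

View pics/w3.png

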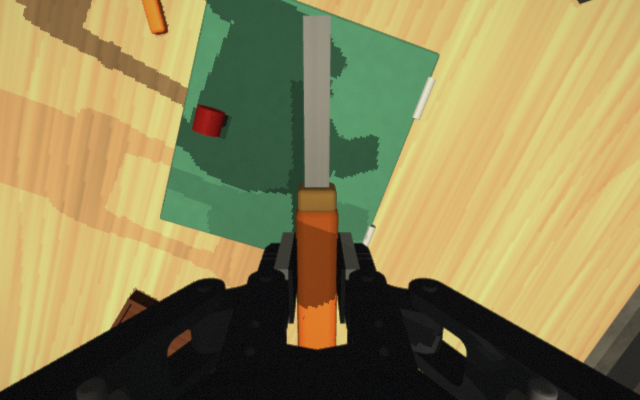

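The file is gripped, straight along the tool's x between the fingers.

```bash
python3 -m pendant '[{"dx":0,"dy":0,"dz":0,"rx":0,"ry":0,"rz":6.9,"hand":0.01},{"dx":0,"dy":0,"dz":0,"rx":0,"ry":0,"rz":6.9,"hand":0.01},{"dx":0,"dy":0,"dz":0,"rx":0,"ry":0,"rz":6.9,"hand":0.01},{"dx":0,"dy":0,"dz":0,"rx":0,"ry":0,"rz":6.9,"hand":0.01},{"dx":0,"dy":0,"dz":0,"rx":0,"ry":0,"rz":6.9,"hand":0.01},{"dx":0,"dy":0,"dz":0,"rx":0,"ry":0,"rz":6.9,"hand":0.01},{"dx":0,"dy":0,"dz":0,"rx":0,"ry":0,"rz":6.9,"hand":0.01},{"dx":0,"dy":0,"dz":0,"rx":0,"ry":0,"rz":6.9,"hand":0.01},{"dx":0,"dy":0,"dz":0,"rx":0,"ry":0,"rz":6.9,"hand":0.01},{"dx":0,"dy":0,"dz":0,"rx":0,"ry":0,"rz":6.9,"hand":0.01},{"dx":0,"dy":0,"dz":0,"rx":0,"ry":0,"rz":6.9,"hand":0.01},{"dx":0,"dy":0,"dz":0,"rx":0,"ry":0,"rz":6.9,"hand":0.01}]'
python3 -m pendant '[{"dx":0,"dy":0,"dz":0,"rx":0,"ry":0,"rz":6.9,"hand":0.01},{"dx":0,"dy":0,"dz":0,"rx":0,"ry":0,"rz":6.9,"hand":0.01},{"dx":0,"dy":0,"dz":0,"rx":0,"ry":0,"rz":6.9,"hand":0.01},{"dx":0,"dy":0,"dz":0,"rx":0,"ry":0,"rz":6.9,"hand":0.01},{"dx":0,"dy":0,"dz":0,"rx":0,"ry":0,"rz":6.9,"hand":0.01},{"dx":0,"dy":0.03,"dz":0,"rx":0,"ry":0,"rz":6.9,"hand":0.01},{"dx":0,"dy":0.04,"dz":0,"rx":0,"ry":0,"rz":0,"hand":0.01},{"dx":0,"dy":0.04,"dz":0,"rx":0,"ry":0,"rz":0,"hand":0.01},{"dx":0,"dy":0.04,"dz":0,"rx":0,"ry":0,"rz":0,"hand":0.01},{"dx":0,"dy":0.04,"dz":0,"rx":0,"ry":0,"rz":0,"hand":0.01},{"dx":0,"dy":0.03,"dz":0,"rx":0,"ry":0,"rz":0,"hand":0.01},{"dx":0,"dy":0,"dz":0,"rx":0,"ry":0,"rz":0,"hand":0.01}]'
python3 - <<'E'
from h import *
from rig import manip
plan([.4727,-.2744,.17],-13.1)
s=manip.get_state();d=manip.get_image('wrist');d['s']=s;np.save('pics/w4.npy',d,allow_pickle=True)
cv2.imwrite('pics/w4.png',d['frame'][...,::-1])
E
```

```text
clock: 5.1
position: [0.5289, -0.0012, 0.1977]
ee_rot: [-0.0, 0.971, 0.238, -0.001]
contact_force: [0.3, 0.4, -0.2]
width: 0.0168
gripper_force: 41.9
clock: 6.1
position: [0.4802, -0.2212, 0.1978]
ee_rot: [0.002, 0.993, -0.12, -0.0]
contact_force: [0.5, -0.9, -0.6]
width: 0.0168
gripper_force: 41.9
pos [ 0.4802 -0.2212  0.1978] yaw -13.8 rotvec [ 0.2   0.03 -0.7 ] shift mm [ 4.7 53.5 27.8] rows>= 2 F [ 0.5 -0.9 -0.6] w 0.0168 t 6.1 q6 1.25
```

View pics/w4.png

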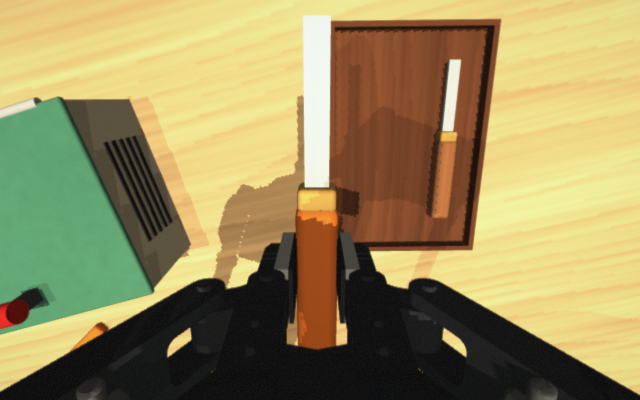

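The held file points the same way as the tray file (butt 439,216; tip 454,60). The tray's right edge runs from (499,20) to (471,248).

Run:
```python
from h import *
np.set_printoptions(precision=4,suppress=True)
W=load('w4');s=W['s'];T=load('top')
x0,y0,x1,y1=400,40,480,235;f=W['frame'][y0:y1,x0:x1]
ctr={}
for nm,lo,hi,z in(('blade',(0,0,150),(179,90,255),.012),('handle',(8,100,100),(25,255,255),.018)):
    c=blobs(f,lo,hi,100)[0]+np.array([x0,y0]);P=plane(W,c[:,0],z,s)[:,:2].astype(np.float32);print(nm,cv2.boxPoints(cv2.minAreaRect(c)).round().tolist(),cv2.minAreaRect(P),mid(c));ctr[nm]=cv2.minAreaRect(P)[0]
d=np.subtract(ctr['blade'],ctr['handle']);print('yaw file',np.degrees(np.arctan2(d[1],d[0])))
# tray rim outer corners z=.018: right edge top/bottom, top left
E=plane(W,[(500,20),(471,248),(331,21)],.018,s);print(E,np.degrees(np.arctan2(*(E[0]-E[1])[[1,0]])),np.linalg.norm(E[0]-E[1]))
e=E[1];u=(E[0]-E[1])[:2];u/=np.linalg.norm(u);v=np.array([-u[1],u[0]])
c=e[:2]+.11*u+.075*v;print('tray centre',c,'yaw',np.degrees(np.arctan2(u[1],u[0])))
for n,p in ctr.items():print(n,'in tray',(p-c)@u,(p-c)@v)
# held file: blade tip and handle: height above table from pixel? blade dir
b=W['frame'][10:190,295:340];m=blobs(b,(0,0,190),(179,60,255),300)[0]+np.array([295,10]);print('held blade',cv2.boxPoints(cv2.minAreaRect(m)).round(1).tolist())
g=c-.015*u+.034*v;print(g);plan([g[0],g[1],.06],np.degrees(np.arctan2(u[1],u[0])))
```

```text
blade [[442.0, 131.0], [449.0, 58.0], [461.0, 59.0], [453.0, 132.0]] ((0.5155968070030212, -0.3606322705745697), (0.010760975070297718, 0.06506989896297455), 75.99190521240234) [451.2071  94.5909]
handle [[400.0, 234.0], [400.0, 40.0], [479.0, 40.0], [479.0, 234.0]] ((0.4747486412525177, -0.34018856287002563), (0.07260172814130783, 0.18955130875110626), 80.06281280517578) [436.4037 132.6331]
yaw file -26.58706839668184
[[ 0.5695 -0.4083  0.018 ]
 [ 0.3587 -0.3583  0.018 ]
 [ 0.6037 -0.265   0.018 ]] -13.34775228720357 0.21669099015312257
tray centre [ 0.483  -0.3107] yaw -13.34775228720357
blade in tray 0.04323306080359546 -0.041025046007569684
handle in tray -0.001231314866021017 -0.030563825897053743
held blade [[303.0, 15.0], [330.0, 15.0], [330.0, 186.0], [303.0, 186.0]]
[ 0.4763 -0.2742]
pos [ 0.4807 -0.2182  0.1977] yaw -13.77 rotvec [ 0.01  0.06 -0.42] shift mm [  8.6  55.5 137.7] rows>= 4 F [ 0.8  0.7 -0.9] w 0.0168 t 6.15 q6 1.25
```

```bash
python3 -m pendant '[{"dx":0.004,"dy":0.025,"dz":0.01,"rx":0,"ry":0,"rz":-0.2,"hand":0.01},{"dx":0.003,"dy":0.028,"dz":0.02,"rx":0,"ry":0,"rz":0,"hand":0.01},{"dx":0,"dy":0,"dz":0.035,"rx":0,"ry":0,"rz":0,"hand":0.01},{"dx":0,"dy":0,"dz":0.035,"rx":0,"ry":0,"rz":0,"hand":0.01},{"dx":0,"dy":0,"dz":0.03,"rx":0,"ry":0,"rz":0,"hand":0.01},{"dx":0,"dy":0,"dz":0.02,"rx":0,"ry":0,"rz":0,"hand":0.01},{"dx":0,"dy":0,"dz":0.02,"rx":0,"ry":0,"rz":0,"hand":0.01},{"dx":0,"dy":0,"dz":0.01,"rx":0,"ry":0,"rz":0,"hand":0.01},{"dx":0,"dy":0,"dz":0,"rx":0,"ry":0,"rz":0,"hand":0.01},{"dx":0,"dy":0,"dz":0,"rx":0,"ry":0,"rz":0,"hand":0.01}]'
python3 - <<'E'
from h import *
plan([.4753,-.2755,.0085],-13.6)
E
```

```text
clock: 6.98
position: [0.4764, -0.2682, 0.0182]
ee_rot: [-0.0, 0.993, -0.116, -0.0]
contact_force: [-0.2, -0.8, 0.2]
width: 0.0161
gripper_force: 41.9
pos [ 0.4764 -0.2682  0.0182] yaw -13.27 rotvec [-0.04  0.04  0.33] shift mm [0.6 7.4 9.7] rows>= 1 F [-0.2 -0.8  0.2] w 0.0161 t 6.98 q6 1.16
```

```bash
python3 -m pendant '[{"dx":0,"dy":0.006,"dz":0,"rx":0,"ry":0,"rz":0.3,"hand":0.01},{"dx":0,"dy":0,"dz":0.004,"rx":0,"ry":0,"rz":0,"hand":0.01},{"dx":0,"dy":0,"dz":0.004,"rx":0,"ry":0,"rz":0,"hand":0.01},{"dx":0,"dy":0,"dz":0,"rx":0,"ry":0,"rz":0,"hand":0.01},{"dx":0,"dy":0,"dz":0,"rx":0,"ry":0,"rz":0,"hand":0.01}]'
python3 -m pendant '[{"dx":0,"dy":0,"dz":0.001,"rx":0,"ry":0,"rz":0,"hand":0.01},{"dx":0,"dy":0,"dz":0,"rx":0,"ry":0,"rz":0,"hand":0.01}]'
python3 -m pendant '[{"dx":0,"dy":0,"dz":0.001,"rx":0,"ry":0,"rz":0,"hand":0.01},{"dx":0,"dy":0,"dz":0,"rx":0,"ry":0,"rz":0,"hand":0.01}]'
```

```text
clock: 7.4
position: [0.4747, -0.2748, 0.0104]
ee_rot: [-0.0, 0.993, -0.119, -0.0]
contact_force: [0.4, -0.3, 0.4]
width: 0.0169
gripper_force: 41.9
clock: 7.57
position: [0.4748, -0.2748, 0.0093]
ee_rot: [-0.0, 0.993, -0.119, 0.0]
contact_force: [-1.2, 0.2, 0.5]
width: 0.0174
gripper_force: 41.9
clock: 7.73
position: [0.4748, -0.2747, 0.0082]
ee_rot: [-0.0, 0.993, -0.119, -0.0]
contact_force: [-0.1, -0.4, -1.1]
width: 0.0166
gripper_force: 41.9
```

```bash
python3 -m pendant '[{"dx":0,"dy":0,"dz":0.0008,"rx":0,"ry":0,"rz":0,"hand":0.01},{"dx":0,"dy":0,"dz":0,"rx":0,"ry":0,"rz":0,"hand":0.01}]'
python3 -m pendant '[{"dx":0,"dy":0,"dz":0.0007,"rx":0,"ry":0,"rz":0,"hand":0.01},{"dx":0,"dy":0,"dz":0,"rx":0,"ry":0,"rz":0,"hand":0.01}]'
```

```text
clock: 7.9
position: [0.4748, -0.2747, 0.0073]
ee_rot: [-0.0, 0.993, -0.119, -0.0]
contact_force: [-0.1, -0.1, 1.3]
width: 0.0166
gripper_force: 41.9
clock: 8.07
position: [0.4749, -0.2748, 0.0071]
ee_rot: [-0.0, 0.993, -0.118, 0.0]
contact_force: [-0.1, -0.5, 2.2]
width: 0.017
gripper_force: 42.3
```

Contact made; release and rise.

```bash
python3 -m pendant '[{"dx":0,"dy":0,"dz":0,"rx":0,"ry":0,"rz":0,"hand":0.03},{"dx":0,"dy":0,"dz":0,"rx":0,"ry":0,"rz":0,"hand":0.03},{"dx":0,"dy":0,"dz":0,"rx":0,"ry":0,"rz":0,"hand":0.03},{"dx":0,"dy":0,"dz":-0.01,"rx":0,"ry":0,"rz":0,"hand":0.03},{"dx":0,"dy":0,"dz":-0.02,"rx":0,"ry":0,"rz":0,"hand":0.03},{"dx":0,"dy":0,"dz":-0.035,"rx":0,"ry":0,"rz":0,"hand":0.03},{"dx":0,"dy":0,"dz":-0.04,"rx":0,"ry":0,"rz":0,"hand":0.03},{"dx":0,"dy":0,"dz":-0.04,"rx":0,"ry":0,"rz":0,"hand":0.03},{"dx":0,"dy":0,"dz":-0.04,"rx":0,"ry":0,"rz":0,"hand":0.03},{"dx":0,"dy":0,"dz":0,"rx":0,"ry":0,"rz":0,"hand":0.03}]'
python3 - <<'E'
from h import *
from rig import manip
plan([.4484,.024,.2],2.4)
s=manip.get_state();d=manip.get_image('wrist');d['s']=s;np.save('pics/w5.npy',d,allow_pickle=True)
cv2.imwrite('pics/w5.png',d['frame'][...,::-1])
E
```

```text
clock: 8.9
position: [0.4789, -0.2778, 0.2011]
ee_rot: [0.004, 0.993, -0.118, 0.007]
contact_force: [1.0, -0.8, 0.9]
width: 0.0298
gripper_force: 0.0
pos [ 0.4789 -0.2778  0.2011] yaw -13.6 rotvec [  0.52  -0.85 -16.  ] shift mm [ -17.9 -302.8    1.1] rows>= 8 F [ 1.  -0.8  0.9] w 0.0298 t 8.9 q6 1.16
```

View pics/w5.png

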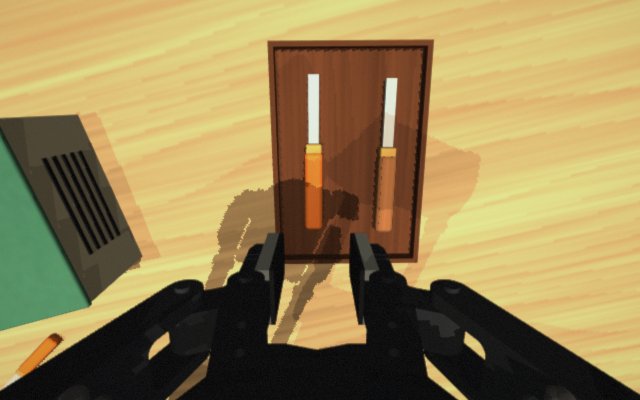

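Both files lie parallel in the tray, handles toward the robot: the orange one at (314,75–230), the brown one at (388,78–232). Next is the knob.

```bash
python3 -m pendant '[{"dx":0,"dy":0,"dz":0,"rx":0,"ry":0,"rz":-5.4,"hand":0.045},{"dx":0,"dy":0,"dz":0,"rx":0,"ry":0,"rz":-5.3,"hand":0.045},{"dx":0,"dy":0,"dz":0,"rx":0,"ry":0,"rz":-5.3,"hand":0.045},{"dx":-0.002,"dy":-0.03,"dz":0,"rx":0,"ry":0,"rz":0,"hand":0.045},{"dx":-0.002,"dy":-0.04,"dz":0,"rx":0,"ry":0,"rz":0,"hand":0.045},{"dx":-0.002,"dy":-0.04,"dz":0,"rx":0,"ry":0,"rz":0,"hand":0.045},{"dx":-0.002,"dy":-0.04,"dz":0,"rx":0,"ry":0,"rz":0,"hand":0.045},{"dx":-0.002,"dy":-0.04,"dz":0,"rx":0,"ry":0,"rz":0,"hand":0.045},{"dx":-0.002,"dy":-0.04,"dz":0,"rx":0,"ry":0,"rz":0,"hand":0.045},{"dx":-0.002,"dy":-0.04,"dz":0,"rx":0,"ry":0,"rz":0,"hand":0.045},{"dx":0,"dy":-0.03,"dz":0,"rx":0,"ry":0,"rz":0,"hand":0.045},{"dx":0,"dy":0,"dz":0,"rx":0,"ry":0,"rz":0,"hand":0.045}]'
python3 - <<'E'
from h import *
from rig import manip
np.set_printoptions(precision=4,suppress=True)
plan([.4484,.024,.15],2.4)
s=manip.get_state();d=manip.get_image('wrist');d['s']=s;np.save('pics/w6.npy',d,allow_pickle=True)
T=load('top')
kt=mid(blobs(T['frame'],(0,150,50),(6,255,255),15)[0])
for c in blobs(d['frame'],(0,150,50),(6,255,255),100)[:2]: print(mid(c),plane(d,mid(c),.1225,s),tri((T,kt,0),(d,mid(c),s)))
c=blobs(d['frame'],(55,60,30),(90,255,255),100,9)[0];P=plane(d,c[:,0],.096,s)[:,:2].astype(np.float32);print(cv2.minAreaRect(P),cv2.boundingRect(c))
E
```

```text
clock: 9.95
position: [0.4461, 0.0294, 0.191]
ee_rot: [-0.002, 1.0, 0.023, -0.001]
contact_force: [1.4, -1.0, 0.9]
width: 0.0447
gripper_force: 0.0
pos [0.4461 0.0294 0.191 ] yaw 2.68 rotvec [-0.21  0.15  0.28] shift mm [ 2.   5.5 41. ] rows>= 1 F [ 1.4 -1.   0.9] w 0.0447 t 9.95 q6 1.43
[327.5515 199.1815] [[0.4487 0.0233 0.1225]] (array([0.4485, 0.0237, 0.1224]), np.float64(0.00043810910513867696))
((0.4975142776966095, 0.02555285394191742), (0.14953841269016266, 0.181449294090271), 2.437479019165039) (186, 0, 287, 223)
```

```bash
python3 -m pendant '[{"dx":0.002,"dy":0.006,"dz":0.02,"rx":0,"ry":0,"rz":0.3,"hand":0.045},{"dx":0,"dy":0,"dz":0.03,"rx":0,"ry":0,"rz":0,"hand":0.045},{"dx":0,"dy":0,"dz":0.02,"rx":0,"ry":0,"rz":0,"hand":0.045},{"dx":0,"dy":0,"dz":0.012,"rx":0,"ry":0,"rz":0,"hand":0.045},{"dx":0,"dy":0,"dz":0.005,"rx":0,"ry":0,"rz":0,"hand":0.045},{"dx":0,"dy":0,"dz":0,"rx":0,"ry":0,"rz":0,"hand":0.008},{"dx":0,"dy":0,"dz":0,"rx":0,"ry":0,"rz":0,"hand":0.008},{"dx":0,"dy":0,"dz":0,"rx":0,"ry":0,"rz":0,"hand":0.008},{"dx":0,"dy":0,"dz":0,"rx":0,"ry":0,"rz":0,"hand":0.008},{"dx":0,"dy":0,"dz":0,"rx":0,"ry":0,"rz":0,"hand":0.008},{"dx":0,"dy":0,"dz":0,"rx":0,"ry":0,"rz":0,"hand":0.008}]' 50
python3 - <<'E'
from h import *
plan([.4485,.0235,.104],2.4)
# arc rows, starting from knob now: 1.68 rad in 16 steps, tool dx=horizontal, dz=-up
a0=np.pi-np.arctan2(32,137);r=np.hypot(137,32)
a=a0-np.linspace(0,1.68,17);print(np.diff(r*np.c_[np.cos(a),-np.sin(a)],axis=0).round(1).tolist())
E
```

```text
clock: 10.92
position: [0.4501, 0.023, 0.1051]
ee_rot: [-0.005, 1.0, 0.016, -0.0]
contact_force: [1.0, 16.2, -4.0]
width: 0.0147
gripper_force: 49.3
pos [0.4501 0.023  0.1051] yaw 1.86 rotvec [-0.56 -0.01 -0.54] shift mm [-1.6 -0.6  1.1] rows>= 1 F [ 1.  16.2 -4. ] w 0.0147 t 10.92 q6 1.42
[[4.1, -14.2], [5.6, -13.7], [7.0, -13.0], [8.3, -12.2], [9.5, -11.3], [10.7, -10.2], [11.7, -9.0], [12.6, -7.8], [13.3, -6.4], [13.9, -5.0], [14.3, -3.5], [14.6, -2.0], [14.8, -0.4], [14.7, 1.1], [14.5, 2.7], [14.2, 4.2]]
```

```bash
python3 -m pendant '[{"dx":0,"dy":-0.001,"dz":0,"rx":0,"ry":0,"rz":0,"hand":0.008},{"dx":0.0018,"dy":0,"dz":-0.0072,"rx":0,"ry":0,"rz":0,"hand":0.008},{"dx":0.0023,"dy":0,"dz":-0.007,"rx":0,"ry":0,"rz":0,"hand":0.008},{"dx":0.0056,"dy":0,"dz":-0.0137,"rx":0,"ry":0,"rz":0,"hand":0.008},{"dx":0.007,"dy":0,"dz":-0.013,"rx":0,"ry":0,"rz":0,"hand":0.008},{"dx":0.0083,"dy":0,"dz":-0.0122,"rx":0,"ry":0,"rz":0,"hand":0.008},{"dx":0,"dy":0,"dz":0,"rx":0,"ry":0,"rz":0,"hand":0.008}]'
python3 - <<'E'
from h import *
plan([.4485,.0235,.104],2.4)
E
```

```text
clock: 11.5
position: [0.4762, 0.0241, 0.1598]
ee_rot: [-0.004, 1.0, 0.017, 0.0]
contact_force: [-1.2, 11.9, -1.6]
width: 0.0148
gripper_force: 49.8
pos [0.4762 0.0241 0.1598] yaw 2.0 rotvec [-0.47 -0.06 -0.4 ] shift mm [-27.7  -0.5  55.8] rows>= 2 F [-1.2 11.9 -1.6] w 0.0148 t 11.5 q6 1.43
```

```bash
python3 -m pendant '[{"dx":0.0095,"dy":-0.001,"dz":-0.0113,"rx":0,"ry":0,"rz":0,"hand":0.008},{"dx":0.0107,"dy":-0.0005,"dz":-0.0102,"rx":0,"ry":0,"rz":0,"hand":0.008},{"dx":0.0117,"dy":0,"dz":-0.009,"rx":0,"ry":0,"rz":0,"hand":0.008},{"dx":0.0126,"dy":0,"dz":-0.0078,"rx":0,"ry":0,"rz":0,"hand":0.008},{"dx":0.0133,"dy":0,"dz":-0.0064,"rx":0,"ry":0,"rz":0,"hand":0.008},{"dx":0.0139,"dy":0,"dz":-0.005,"rx":0,"ry":0,"rz":0,"hand":0.008},{"dx":0,"dy":0,"dz":0,"rx":0,"ry":0,"rz":0,"hand":0.008}]'
python3 - <<'E'
from h import *
from rig import manip
plan([.4485,.0235,.104],2.4)
s=manip.get_state();g=s['position']-[0,0,.0]+q(s['ee_rot']).as_matrix()[:,2]*-.0187
print(g,np.hypot(g[0]-.5854,g[2]-.0905),np.pi-np.arctan2(32,137)-np.arctan2(g[2]-.0905,g[0]-.5854))
E
```

```text
clock: 12.08
position: [0.5473, 0.0271, 0.2084]
ee_rot: [-0.003, 1.0, 0.018, -0.001]
contact_force: [-0.6, 7.1, -0.4]
width: 0.0147
gripper_force: 49.7
pos [0.5473 0.0271 0.2084] yaw 2.06 rotvec [-0.34  0.1  -0.34] shift mm [-98.9  -0.5 104.4] rows>= 3 F [-0.6  7.1 -0.4] w 0.0147 t 12.08 q6 1.45
[0.54737594 0.02699204 0.22711761] 0.14181043826404385 1.069879126253551
```

```bash
python3 -m pendant '[{"dx":0.0143,"dy":-0.001,"dz":-0.0035,"rx":0,"ry":0,"rz":0,"hand":0.008},{"dx":0.0146,"dy":0,"dz":-0.002,"rx":0,"ry":0,"rz":0,"hand":0.008},{"dx":0.0148,"dy":0,"dz":-0.0004,"rx":0,"ry":0,"rz":0,"hand":0.008},{"dx":0.0147,"dy":0,"dz":0.0011,"rx":0,"ry":0,"rz":0,"hand":0.008},{"dx":0.0145,"dy":0,"dz":0.0027,"rx":0,"ry":0,"rz":0,"hand":0.008},{"dx":0.0142,"dy":0,"dz":0.0042,"rx":0,"ry":0,"rz":0,"hand":0.008},{"dx":0,"dy":0,"dz":0,"rx":0,"ry":0,"rz":0,"hand":0.008}]'
python3 - <<'E'
from h import *
from rig import manip
plan([.4485,.0235,.104],2.4)
s=manip.get_state();g=s['position']-[0,0,.0]+q(s['ee_rot']).as_matrix()[:,2]*-.0187
print(g,np.hypot(g[0]-.5854,g[2]-.0905),np.pi-np.arctan2(32,137)-np.arctan2(g[2]-.0905,g[0]-.5854))
E
```

```text
clock: 12.67
position: [0.6358, 0.0308, 0.2063]
ee_rot: [-0.002, 1.0, 0.018, 0.001]
contact_force: [-0.8, 6.5, 2.8]
width: 0.0149
gripper_force: 48.9
pos [0.6358 0.0308 0.2063] yaw 2.09 rotvec [-0.27 -0.08 -0.31] shift mm [-187.5   -0.6  102.3] rows>= 5 F [-0.8  6.5  2.8] w 0.0149 t 12.67 q6 1.47
[0.63579471 0.03070179 0.2250306 ] 0.1436596954324076 1.6997506201957533
```

```bash
python3 -m pendant '[{"dx":0,"dy":0,"dz":0,"rx":0,"ry":0,"rz":0,"hand":0.045},{"dx":0,"dy":0,"dz":0,"rx":0,"ry":0,"rz":0,"hand":0.045},{"dx":0,"dy":0,"dz":0,"rx":0,"ry":0,"rz":0,"hand":0.045},{"dx":0,"dy":0,"dz":-0.01,"rx":0,"ry":0,"rz":0,"hand":0.045},{"dx":0,"dy":0,"dz":-0.025,"rx":0,"ry":0,"rz":0,"hand":0.045},{"dx":0,"dy":0,"dz":-0.035,"rx":0,"ry":0,"rz":0,"hand":0.045},{"dx":0,"dy":0,"dz":-0.035,"rx":0,"ry":0,"rz":0,"hand":0.045},{"dx":-0.02,"dy":0,"dz":-0.02,"rx":0,"ry":0,"rz":0,"hand":0.045},{"dx":-0.04,"dy":0,"dz":0,"rx":0,"ry":0,"rz":0,"hand":0.045},{"dx":-0.04,"dy":0,"dz":0,"rx":0,"ry":0,"rz":0,"hand":0.045},{"dx":-0.04,"dy":0,"dz":0,"rx":0,"ry":0,"rz":0,"hand":0.045},{"dx":-0.02,"dy":0,"dz":0,"rx":0,"ry":0,"rz":0,"hand":0.045}]'
python3 -m pendant '[{"dx":0,"dy":0,"dz":0,"rx":0,"ry":0,"rz":-7,"hand":0.045},{"dx":0,"dy":0,"dz":0,"rx":0,"ry":0,"rz":-7,"hand":0.045},{"dx":0,"dy":0,"dz":0,"rx":0,"ry":0,"rz":-7,"hand":0.045},{"dx":0,"dy":0,"dz":0,"rx":0,"ry":0,"rz":-7,"hand":0.045},{"dx":0,"dy":0,"dz":0,"rx":0,"ry":0,"rz":-7,"hand":0.045},{"dx":0,"dy":0,"dz":0,"rx":0,"ry":0,"rz":-7,"hand":0.045},{"dx":0,"dy":0,"dz":0,"rx":0,"ry":0,"rz":-7,"hand":0.045},{"dx":0,"dy":0,"dz":0,"rx":0,"ry":0,"rz":-7,"hand":0.045},{"dx":0,"dy":0,"dz":0,"rx":0,"ry":0,"rz":-7,"hand":0.045},{"dx":0,"dy":0,"dz":0,"rx":0,"ry":0,"rz":-7,"hand":0.045},{"dx":0,"dy":0,"dz":0,"rx":0,"ry":0,"rz":-7,"hand":0.045},{"dx":0,"dy":0,"dz":0,"rx":0,"ry":0,"rz":-7,"hand":0.045}]'
python3 -m pendant '[{"dx":0,"dy":0,"dz":0.01,"rx":0,"ry":0,"rz":-7,"hand":0.045},{"dx":0,"dy":0,"dz":0.01,"rx":0,"ry":0,"rz":-7,"hand":0.045},{"dx":0,"dy":0,"dz":0.01,"rx":0,"ry":0,"rz":-7,"hand":0.045},{"dx":0,"dy":0,"dz":0.01,"rx":0,"ry":0,"rz":-7,"hand":0.045},{"dx":0,"dy":0,"dz":0.01,"rx":0,"ry":0,"rz":-7,"hand":0.045},{"dx":0,"dy":0,"dz":0.01,"rx":0,"ry":0,"rz":-7,"hand":0.045},{"dx":0,"dy":0,"dz":0,"rx":0,"ry":0,"rz":-7,"hand":0.045},{"dx":0,"dy":0,"dz":0,"rx":0,"ry":0,"rz":-7,"hand":0.045},{"dx":0,"dy":0,"dz":0,"rx":0,"ry":0,"rz":-7,"hand":0.045},{"dx":0,"dy":0,"dz":0,"rx":0,"ry":0,"rz":-7,"hand":0.045},{"dx":0,"dy":0,"dz":0,"rx":0,"ry":0,"rz":-7,"hand":0.045},{"dx":0,"dy":0,"dz":0,"rx":0,"ry":0,"rz":-7,"hand":0.045}]'
python3 - <<'E'
from h import *
from rig import manip
np.set_printoptions(precision=4,suppress=True)
plan([.4935,.0255,.2],182.4)
s=manip.get_state();d=manip.get_image('wrist');d['s']=s;np.save('pics/w7.npy',d,allow_pickle=True)
t=manip.get_image('top');np.save('pics/t7.npy',t,allow_pickle=True)
Y=(22,120,90),(35,255,255)
for n,f,ss in(('w',d,s),('t',t,None)):
  for c in blobs(f['frame'],*Y,15)[:5]: print(n,mid(c),cv2.contourArea(c),plane(f,mid(c),.083,ss),cv2.boxPoints(cv2.minAreaRect(c)).round().tolist())
  for c in blobs(f['frame'],(100,80,40),(130,255,255),15)[:3]: print(n,'blue',mid(c),cv2.contourArea(c))
print(proj(d,[.4935,.0255,.083],s),proj(t,[.4935,.0255,.083]))
E
```

```text
clock: 13.67
position: [0.4695, 0.0226, 0.3321]
ee_rot: [0.0, 1.0, 0.018, -0.0]
contact_force: [0.5, -0.2, -0.9]
width: 0.045
gripper_force: 0.0
clock: 14.67
position: [0.4741, 0.0225, 0.3317]
ee_rot: [0.001, 0.729, 0.685, 0.0]
contact_force: [0.4, -0.3, 0.0]
width: 0.0453
gripper_force: 0.0
clock: 15.67
position: [0.4742, 0.0224, 0.2717]
ee_rot: [0.001, 0.084, 0.997, -0.0]
contact_force: [0.7, 0.1, 0.1]
width: 0.045
gripper_force: 0.0
pos [0.4742 0.0224 0.2717] yaw 170.42 rotvec [ -0.02   0.1  -11.98] shift mm [-19.4   2.2  71.7] rows>= 2 F [0.7 0.1 0.1] w 0.045 t 15.67 q6 -1.5
w [322.3029 185.7263] 262.5 [[0.4918 0.0258 0.083 ]] [[314.0, 173.0], [326.0, 171.0], [331.0, 196.0], [319.0, 199.0]]
w blue [317.8373 159.9028] 168.0
w blue [326.6293 201.9741] 58.0
[[322.2504 187.3675]] [[301.3357 222.9839]]
```

```bash
python3 -m pendant '[{"dx":0,"dy":0,"dz":0,"rx":0,"ry":0,"rz":-6,"hand":0.045},{"dx":0,"dy":0,"dz":0,"rx":0,"ry":0,"rz":-6,"hand":0.045},{"dx":-0.009,"dy":0.001,"dz":0.03,"rx":0,"ry":0,"rz":0,"hand":0.045},{"dx":-0.009,"dy":0.001,"dz":0.04,"rx":0,"ry":0,"rz":0,"hand":0.045},{"dx":0,"dy":0,"dz":0.04,"rx":0,"ry":0,"rz":0,"hand":0.045},{"dx":0,"dy":0,"dz":0,"rx":0,"ry":0,"rz":0,"hand":0.045},{"dx":0,"dy":0,"dz":0,"rx":0,"ry":0,"rz":0,"hand":0.045}]'
python3 - <<'E'
from h import *
from rig import manip
np.set_printoptions(precision=4,suppress=True)
plan([.4935,.0255,.0555],182.4)
s=manip.get_state();d=manip.get_image('wrist');d['s']=s;np.save('pics/w8.npy',d,allow_pickle=True)
Y=(22,120,60),(35,255,255);o=load('w7')
c=blobs(d['frame'],*Y,60)[0];print(cv2.boxPoints(cv2.minAreaRect(c)).round(1).tolist(),np.round(cv2.boxPoints(cv2.minAreaRect(plane(d,c[:,0],.083,s)[:,:2].astype(np.float32))),4).tolist(),cv2.contourArea(c))
k=blobs(o['frame'],*Y,60)[0]
P=plane(o,k[:,0],.083,o['s'])[:,:2].astype(np.float32);print('w7',cv2.boxPoints(cv2.minAreaRect(P)).round(4).tolist())
# top-face near-edge corners: two view of rightmost/leftmost bottom corner
def bot(c): b=cv2.boxPoints(cv2.minAreaRect(c));b=b[np.argsort(b[:,1])][2:];return b[np.argsort(b[:,0])]
for i in(0,1):print('corner',tri((d,bot(c)[i],s),(o,bot(k)[i],o['s'])))
hsv=cv2.cvtColor(d['frame'],cv2.COLOR_RGB2HSV);x,y,w,h=cv2.boundingRect(c);print(x,y,w,h,hsv[y-4:y+h+4:4,x+w//2].tolist())
S=manip.get_image('scene');np.save('pics/s8.npy',S,allow_pickle=True)
for g in blobs(S['frame'],(60,60,30),(90,255,255),100,5)[:3]:print('green',mid(g),cv2.contourArea(g),cv2.boundingRect(g))
E
```

```text
clock: 16.35
position: [0.4908, 0.0254, 0.1597]
ee_rot: [-0.002, -0.017, 1.0, 0.0]
contact_force: [-0.4, -1.0, 1.5]
width: 0.0453
gripper_force: 0.0
pos [0.4908 0.0254 0.1597] yaw -178.04 rotvec [ 0.03 -0.24 -0.44] shift mm [ -2.7  -0.  104.2] rows>= 3 F [-0.4 -1.   1.5] w 0.0453 t 16.35 q6 -1.69
[[307.0, 183.0], [324.0, 183.0], [324.0, 225.0], [307.0, 225.0]] [[0.4756999909877777, 0.03099999949336052], [0.47600001096725464, 0.01940000057220459], [0.5060999989509583, 0.02019999921321869], [0.5056999921798706, 0.03180000185966492]] 659.5
w7 [[0.47620001435279846, 0.03189999982714653], [0.476500004529953, 0.019300000742077827], [0.504800021648407, 0.019999999552965164], [0.5044999718666077, 0.032499998807907104]]
corner (array([0.501 , 0.0205, 0.0962]), np.float64(8.838359124440148e-05))
corner (array([0.5023, 0.0322, 0.0911]), np.float64(0.0005830338119687579))
307 183 18 43 [[108, 185, 84], [23, 153, 80], [22, 195, 89], [24, 208, 93], [23, 198, 144], [23, 202, 143], [23, 200, 143], [23, 201, 142], [25, 195, 148], [32, 185, 219], [32, 177, 229], [32, 176, 227], [108, 190, 191]]
green [330.1656 188.9909] 3046.0 (295, 158, 72, 64)
green [388.3157  75.8414] 350.0 (372, 69, 34, 15)
green [383.2085  29.0063] 239.0 (377, 10, 17, 38)
```

```bash
python3 -m pendant '[{"dx":-0.0035,"dy":0,"dz":0.02,"rx":0,"ry":0,"rz":-0.4,"hand":0.045},{"dx":0,"dy":0,"dz":0.03,"rx":0,"ry":0,"rz":0,"hand":0.045},{"dx":0,"dy":0,"dz":0.025,"rx":0,"ry":0,"rz":0,"hand":0.045},{"dx":0,"dy":0,"dz":0.02,"rx":0,"ry":0,"rz":0,"hand":0.045},{"dx":0,"dy":0,"dz":0.011,"rx":0,"ry":0,"rz":0,"hand":0.045},{"dx":0,"dy":0,"dz":0,"rx":0,"ry":0,"rz":0,"hand":0.045},{"dx":0,"dy":0,"dz":0,"rx":0,"ry":0,"rz":0,"hand":0.045}]'
python3 -m pendant '[{"dx":0,"dy":0,"dz":0,"rx":0,"ry":0,"rz":0,"hand":0.005},{"dx":0,"dy":0,"dz":0,"rx":0,"ry":0,"rz":0,"hand":0.005},{"dx":0,"dy":0,"dz":0,"rx":0,"ry":0,"rz":0,"hand":0.005},{"dx":0,"dy":0,"dz":0,"rx":0,"ry":0,"rz":0,"hand":0.005},{"dx":0,"dy":0,"dz":0,"rx":0,"ry":0,"rz":0,"hand":0.005},{"dx":0,"dy":0,"dz":0,"rx":0,"ry":0,"rz":0,"hand":0.005}]' 50
```

```text
clock: 17.03
position: [0.4977, 0.0254, 0.0565]
ee_rot: [0.002, -0.021, 1.0, -0.0]
contact_force: [0.9, -0.3, 0.0]
width: 0.0451
gripper_force: 0.0
clock: 17.53
position: [0.4971, 0.0254, 0.0562]
ee_rot: [0.002, -0.022, 1.0, -0.0]
contact_force: [-0.5, -1.1, 7.4]
width: 0.0112
gripper_force: 49.7
```

```bash
python3 -m pendant '[{"dx":0,"dy":0,"dz":-0.006,"rx":0,"ry":0,"rz":0,"hand":0.005},{"dx":0,"dy":0,"dz":-0.01,"rx":0,"ry":0,"rz":0,"hand":0.005},{"dx":0,"dy":0,"dz":-0.015,"rx":0,"ry":0,"rz":0,"hand":0.005},{"dx":0,"dy":0,"dz":-0.02,"rx":0,"ry":0,"rz":0,"hand":0.005},{"dx":0,"dy":0,"dz":-0.025,"rx":0,"ry":0,"rz":0,"hand":0.005},{"dx":0,"dy":0,"dz":-0.025,"rx":0,"ry":0,"rz":0,"hand":0.005},{"dx":0,"dy":0,"dz":-0.025,"rx":0,"ry":0,"rz":0,"hand":0.005},{"dx":0,"dy":0,"dz":-0.025,"rx":0,"ry":0,"rz":0,"hand":0.005},{"dx":0,"dy":0,"dz":-0.015,"rx":0,"ry":0,"rz":0,"hand":0.005},{"dx":0,"dy":0,"dz":0,"rx":0,"ry":0,"rz":0,"hand":0.005},{"dx":0,"dy":0,"dz":0,"rx":0,"ry":0,"rz":0,"hand":0.005}]' 60
python3 - <<'E'
from h import *
from rig import manip
np.set_printoptions(precision=4,suppress=True)
# face refine: dark foot edges & face in the top/scene views
S=manip.get_image('scene');np.save('pics/s9.npy',S,allow_pickle=True)
T=manip.get_image('top');np.save('pics/t9.npy',T,allow_pickle=True)
f=S['frame'][190:262,410:505];hsv=cv2.cvtColor(f,cv2.COLOR_RGB2HSV)
print(hsv[10:70:6,45].tolist())
plan([.5,.33,.2],99.5)
E
```

```text
clock: 18.45
position: [0.4956, 0.0256, 0.221]
ee_rot: [0.001, -0.022, 1.0, -0.0]
contact_force: [0.1, 0.5, -2.0]
width: 0.0113
gripper_force: 58.4
[[21, 95, 132], [21, 59, 103], [20, 61, 117], [20, 63, 117], [21, 63, 117], [20, 65, 118], [21, 60, 68], [18, 14, 89], [15, 17, 91], [16, 111, 181]]
pos [0.4944 0.0257 0.2192] yaw -177.51 rotvec [-0.09 -0.15 82.99] shift mm [299.2  55.7  19.2] rows>= 8 F [ 0.1  0.2 -2.4] w 0.0112 t 18.55 q6 -1.7
```

Run:
```python
from h import *
np.set_printoptions(precision=4,suppress=True)
S=load('s9');T=load('t9')
f=cv2.resize(S['frame'][190:262,400:510],None,fx=4,fy=4,interpolation=cv2.INTER_CUBIC)
def quad(c):
    h=cv2.convexHull(c)
    for e in np.arange(2,40,1.):
        a=cv2.approxPolyDP(h,e,True)
        if len(a)<=4:return a[:,0].astype(float)
c=max(blobs(f,(15,40,85),(25,80,150),1000),key=lambda c:cv2.contourArea(c))
Q=quad(c)
un=lambda Q,o:(Q+.5)/4-.5+o
Q=un(Q,[400,190]);Q=Q[np.argsort(Q[:,1])];tp=Q[:2][np.argsort(Q[:2,0])];bt=Q[2:][np.argsort(Q[2:,0])];print(tp,bt)
best=None
# glowing face margin m: heights 135-m,15+m ; width gives check
for m in(0,.005,.008):
    A=plane(S,tp,.135-m);B=plane(S,bt,.015+m);G=np.r_[A,B]
    print(m,G.mean(0),[np.degrees(np.arctan2(*(p[1]-p[0])[[1,0]]))-90 for p in(A,B)],np.linalg.norm(A[1]-A[0]),np.linalg.norm(B[1]-B[0]))
f=cv2.resize(T['frame'][205:280,95:210],None,fx=4,fy=4,interpolation=cv2.INTER_CUBIC)
c=max(blobs(f,(0,0,0),(179,110,95),1000),key=cv2.contourArea)
m=np.zeros(f.shape[:2],np.uint8);hsv=cv2.cvtColor(f,cv2.COLOR_RGB2HSV)
m=cv2.inRange(hsv,(0,0,40),(179,45,95));m=cv2.morphologyEx(m,cv2.MORPH_OPEN,np.ones((7,7)))
pts=cv2.findNonZero(m)[:,0].astype(float);P=plane(T,un(pts,[95,205]),.01)[:,:2].astype(np.float32);print('foot',cv2.minAreaRect(P))
```

```text
[[429.375 201.375]
 [488.875 213.375]] [[421.625 228.375]
 [473.125 239.375]]
0 [0.4608 0.3306 0.075 ] [np.float64(8.566937189958637), np.float64(8.736566848895109)] 0.14232328859393034 0.13661297509517212
0.005 [0.4604 0.3306 0.075 ] [np.float64(8.566937189958637), np.float64(8.736566848895151)] 0.14341867219185014 0.13572547495924225
0.008 [0.4601 0.3306 0.075 ] [np.float64(8.566937189958637), np.float64(8.73656684889518)] 0.14407590235060194 0.13519297487768436
foot ((0.4500082731246948, 0.3291933238506317), (0.09787231683731079, 0.11834478378295898), 9.32219409942627)
```

```bash
python3 -m pendant '[{"dx":0,"dy":0,"dz":0,"rx":0,"ry":0,"rz":6.9,"hand":0.005},{"dx":0,"dy":0,"dz":0,"rx":0,"ry":0,"rz":6.9,"hand":0.005},{"dx":0,"dy":0,"dz":0,"rx":0,"ry":0,"rz":6.9,"hand":0.005},{"dx":0,"dy":0,"dz":0,"rx":0,"ry":0,"rz":6.9,"hand":0.005},{"dx":0,"dy":0,"dz":0,"rx":0,"ry":0,"rz":6.9,"hand":0.005},{"dx":0,"dy":0,"dz":0,"rx":0,"ry":0,"rz":6.9,"hand":0.005},{"dx":0,"dy":0,"dz":0,"rx":0,"ry":0,"rz":6.9,"hand":0.005},{"dx":0,"dy":0,"dz":0,"rx":0,"ry":0,"rz":6.9,"hand":0.005},{"dx":0,"dy":0,"dz":0,"rx":0,"ry":0,"rz":6.9,"hand":0.005},{"dx":0,"dy":0,"dz":0,"rx":0,"ry":0,"rz":6.9,"hand":0.005},{"dx":0,"dy":0,"dz":0,"rx":0,"ry":0,"rz":6.9,"hand":0.005},{"dx":0,"dy":0,"dz":0,"rx":0,"ry":0,"rz":6.9,"hand":0.005}]'
```

```text
clock: 19.55
position: [0.4945, 0.0257, 0.2185]
ee_rot: [-0.002, 0.647, 0.762, -0.001]
contact_force: [-0.2, -0.6, -0.6]
width: 0.011
gripper_force: 58.3
```

Run:
```python
from h import *
plan([.53,.335,.219],99.2)
```

```text
pos [0.4945 0.0257 0.2185] yaw 99.34 rotvec [-0.23 -0.06  0.14] shift mm [299.7  84.5  -0.5] rows>= 8 F [-0.2 -0.6 -0.6] w 0.011 t 19.55 q6 -0.25
```

```bash
python3 -m pendant '[{"dx":0.015,"dy":0,"dz":0,"rx":0,"ry":0,"rz":0.1,"hand":0.005},{"dx":0.03,"dy":0,"dz":0,"rx":0,"ry":0,"rz":0,"hand":0.005},{"dx":0.035,"dy":0,"dz":0,"rx":0,"ry":0,"rz":0,"hand":0.005},{"dx":0.035,"dy":0.005,"dz":0,"rx":0,"ry":0,"rz":0,"hand":0.005},{"dx":0.035,"dy":0.02,"dz":0,"rx":0,"ry":0,"rz":0,"hand":0.005},{"dx":0.035,"dy":0.02,"dz":0,"rx":0,"ry":0,"rz":0,"hand":0.005},{"dx":0.035,"dy":0.02,"dz":0,"rx":0,"ry":0,"rz":0,"hand":0.005},{"dx":0.035,"dy":0.01,"dz":0,"rx":0,"ry":0,"rz":0,"hand":0.005},{"dx":0.03,"dy":0.01,"dz":0,"rx":0,"ry":0,"rz":0,"hand":0.005},{"dx":0.015,"dy":0,"dz":0,"rx":0,"ry":0,"rz":0,"hand":0.005},{"dx":0,"dy":0,"dz":0,"rx":0,"ry":0,"rz":0,"hand":0.005},{"dx":0,"dy":0,"dz":0,"rx":0,"ry":0,"rz":0,"hand":0.005}]'
python3 - <<'E'
from h import *
from rig import manip
np.set_printoptions(precision=4,suppress=True)
plan([.53,.335,.102],99.2)
# where plate is relative to TCP, from scene + top
s=manip.get_state()
for n in('scene','top'):
    d=manip.get_image(n);np.save(f'pics/{n}10.npy',d,allow_pickle=True)
    for c in blobs(d['frame'],(100,80,30),(130,255,255),15,3)[:3]: print(n,mid(c),cv2.contourArea(c),cv2.boxPoints(cv2.minAreaRect(c)).round(1).tolist())
    W=R.from_euler('z',99.2,degrees=True).as_matrix()
    x=W[:,0];P=[s['position']+x*(.003+a)+np.array([0,0,b]) for a,b in((-.03,-.0012),(.03,-.0012),(.03,-.0512),(-.03,-.0512))]
    print('pred frame corners',proj(d,P).round(1).tolist())
E
```

```text
clock: 20.55
position: [0.5283, 0.3353, 0.2185]
ee_rot: [-0.0, 0.645, 0.764, -0.002]
contact_force: [-0.8, -0.8, -1.8]
width: 0.0111
gripper_force: 58.6
pos [0.5283 0.3353 0.2185] yaw 99.68 rotvec [-0.22  0.12  0.48] shift mm [ -0.5   1.7 116.5] rows>= 3 F [-0.8 -0.8 -1.8] w 0.0111 t 20.55 q6 0.29
scene [455.6952 202.3175] 52.5 [[447.20001220703125, 208.6999969482422], [457.5, 193.89999389648438], [463.6000061035156, 198.10000610351562], [453.3999938964844, 212.89999389648438]]
scene [478.3602 205.9677] 31.0 [[473.8999938964844, 216.0], [475.20001220703125, 199.89999389648438], [481.6000061035156, 200.39999389648438], [480.29998779296875, 216.5]]
scene [214.9211  15.6842] 19.0 [[213.0, 0.10000000149011612], [214.6999969482422, -0.0], [216.89999389648438, 32.900001525878906], [215.1999969482422, 33.099998474121094]]
pred frame corners [[454.9, 195.9], [483.0, 201.2], [475.7, 216.9], [448.8, 211.6]]
top [141.8159 191.359 ] 71.5 [[132.60000610351562, 193.1999969482422], [135.1999969482422, 185.39999389648438], [152.0, 191.0], [149.39999389648438, 198.8000030517578]]
pred frame corners [[143.2, 189.2], [110.3, 193.5], [121.3, 197.8], [152.5, 193.7]]
```

```bash
python3 -m pendant '[{"dx":0,"dy":0,"dz":0.015,"rx":0,"ry":0,"rz":0.4,"hand":0.005},{"dx":0,"dy":0,"dz":0.025,"rx":0,"ry":0,"rz":0,"hand":0.005},{"dx":0,"dy":0,"dz":0.025,"rx":0,"ry":0,"rz":0,"hand":0.005},{"dx":0,"dy":0,"dz":0.025,"rx":0,"ry":0,"rz":0,"hand":0.005},{"dx":0,"dy":0,"dz":0.018,"rx":0,"ry":0,"rz":0,"hand":0.005},{"dx":0,"dy":0,"dz":0.008,"rx":0,"ry":0,"rz":0,"hand":0.005},{"dx":0,"dy":-0.01,"dz":0,"rx":0,"ry":0,"rz":0,"hand":0.005},{"dx":0,"dy":-0.01,"dz":0,"rx":0,"ry":0,"rz":0,"hand":0.005},{"dx":0,"dy":0,"dz":0,"rx":0,"ry":0,"rz":0,"hand":0.005},{"dx":0,"dy":0,"dz":0,"rx":0,"ry":0,"rz":0,"hand":0.005}]'
python3 - <<'E'
from h import *
from rig import manip
np.set_printoptions(precision=4,suppress=True)
plan([.4935,.333,.1012],99.2)
s=manip.get_state()
d=manip.get_image('scene');np.save('pics/s11.npy',d,allow_pickle=True)
im=d['frame'][150:270,395:525]
cv2.imwrite('pics/s11.png',cv2.convertScaleAbs(cv2.resize(im,None,fx=4.5,fy=4.5,interpolation=cv2.INTER_CUBIC),alpha=1.5)[...,::-1])
W=R.from_euler('z',99.2,degrees=True).as_matrix();x=W[:,0]
P=[s['position']+x*(.003+a)+np.array([0,0,b]) for a,b in((-.03,-.0012),(.03,-.0012),(.03,-.0512),(-.03,-.0512))]
print(((proj(d,P)-[395,150]+.5)*4.5).round(1).tolist())
E
```

```text
clock: 21.48
position: [0.5097, 0.3324, 0.1064]
ee_rot: [0.001, 0.648, 0.762, 0.001]
contact_force: [0.1, -0.8, -1.6]
width: 0.0109
gripper_force: 58.7
pos [0.5097 0.3324 0.1064] yaw 99.2 rotvec [ 0.15 -0.05  0.  ] shift mm [  3.1 -15.9   5.2] rows>= 1 F [ 0.1 -0.8 -1.6] w 0.0109 t 21.48 q6 0.3
[[214.6, 335.0], [328.0, 358.1], [301.1, 417.4], [192.0, 394.5]]
```

View pics/s11.png

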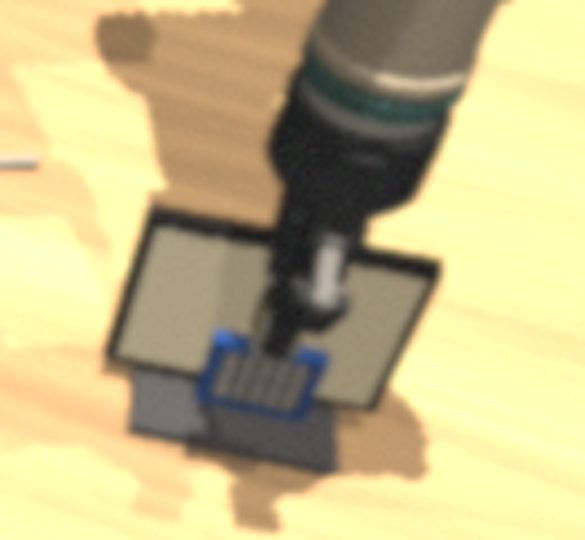

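The crop shows the plate upright in front of the glowing face, its corners at about (215,332), (327,353), (308,416), (197,402), close to where I predicted. I'll check these with a mask.

Run:
```python
from h import *
np.set_printoptions(precision=4,suppress=True)
d=load('s11');f=cv2.resize(d['frame'][215:250,430:475],None,fx=6,fy=6,interpolation=cv2.INTER_CUBIC)
m=cv2.inRange(cv2.cvtColor(f,cv2.COLOR_RGB2HSV),(100,70,20),(135,255,255))
h=cv2.convexHull(cv2.findNonZero(m))
for e in range(2,40):
    a=cv2.approxPolyDP(h,e,True)
    if len(a)<=4:break
Q=(a[:,0]+.5)/6-.5+[430,215];print('obs',Q.round(1).tolist())
# prediction with 8 corners of frame, tool pose from last state
p=np.array([.5097,.3324,.1064]);W=R.from_euler('z',99.2,degrees=True).as_matrix()
P=[p+W@np.array([.003+a,c,b]) for a in(-.03,.03) for c in(-.005,.005) for b in(-.0012,-.0512)]
pr=proj(d,P);H=cv2.convexHull(pr.astype(np.float32))[:,0];print('pred hull',H.round(1).tolist())
print('obs hull c',mid(h)/6-.5+[430.1,215.1],'pred c',mid(H.reshape(-1,1,2)),'bbox',cv2.boundingRect(h),np.ptp(H,0)*6)
print('px per +3mm toolx',proj(d,p+W[:,0]*.003)-proj(d,p),'per 3mm up',proj(d,p+[0,0,.003])-proj(d,p))
```

```text
obs [[466.9, 229.1], [461.6, 242.8], [438.2, 237.8], [443.4, 222.9]]
pred hull [[467.3999938964844, 230.5], [461.3999938964844, 243.6999969482422], [437.1000061035156, 238.60000610351562], [437.20001220703125, 235.6999969482422], [442.20001220703125, 222.5], [467.29998779296875, 227.60000610351562]]
obs hull c [452.3027 233.1355] pred c [452.1467 233.0778] bbox (52, 50, 173, 120) [182.1075 127.3083]
px per +3mm toolx [[1.2611 0.2567]] per 3mm up [[ 0.3407 -0.8247]]
```

```bash
python3 -m pendant '[{"dx":0.001,"dy":-0.005,"dz":0.002,"rx":0.1,"ry":0,"rz":0,"hand":0.005},{"dx":0.001,"dy":-0.005,"dz":0.002,"rx":0,"ry":0,"rz":0,"hand":0.005},{"dx":0.001,"dy":-0.005,"dz":0.001,"rx":0,"ry":0,"rz":0,"hand":0.005},{"dx":0,"dy":-0.002,"dz":0,"rx":0,"ry":0,"rz":0,"hand":0.005},{"dx":0,"dy":0,"dz":0,"rx":0,"ry":0,"rz":0,"hand":0.005},{"dx":0,"dy":0,"dz":0,"rx":0,"ry":0,"rz":0,"hand":0.005},{"dx":0,"dy":0,"dz":0,"rx":0,"ry":0,"rz":0,"hand":0.005},{"dx":0,"dy":0,"dz":0,"rx":0,"ry":0,"rz":0,"hand":0.005}]'
python3 - <<'E'
from h import *
from rig import manip
np.set_printoptions(precision=4,suppress=True)
plan([.4925,.333,.1012],99.2)
s=manip.get_state();p=s['position'];d=manip.get_image('scene');t=manip.get_image('top')
f=cv2.resize(d['frame'][205:255,425:480],None,fx=6,fy=6,interpolation=cv2.INTER_CUBIC)
m=cv2.inRange(cv2.cvtColor(f,cv2.COLOR_RGB2HSV),(100,70,20),(135,255,255));h=cv2.convexHull(cv2.findNonZero(m))
W=R.from_euler('z',99.2,degrees=True).as_matrix()
P=[p+W@np.array([.003+a,c,b]) for a in(-.03,.03) for c in(-.005,.005) for b in(-.0012,-.0512)]
H=cv2.convexHull(proj(d,P).astype(np.float32));print('obs',mid(h)/6-.5+[425.1,205.1],'pred',mid(H),'qd',np.abs(s['qd']).max())
for g in blobs(d['frame'],(60,60,30),(90,255,255),1000,5):print('flap',cv2.contourArea(g),cv2.boundingRect(g))
n=np.array([np.cos(np.radians(9.2)),np.sin(np.radians(9.2))]);c=(p+W@[.003,0,-.0262]);v=c[:2]-[.4585,.3303];print('dist',v@n,'lat',v@[-n[1],n[0]],'z',c[2])
E
```

```text
clock: 22.2
position: [0.4928, 0.3327, 0.0996]
ee_rot: [-0.0, 0.648, 0.761, -0.0]
contact_force: [0.3, -0.3, -0.3]
width: 0.0109
gripper_force: 58.8
pos [0.4928 0.3327 0.0996] yaw 99.18 rotvec [-0.07 -0.01 -0.02] shift mm [ 0.3 -0.2 -1.6] rows>= 1 F [ 0.3 -0.3 -0.3] w 0.0109 t 22.2 q6 0.32
obs [452.7878 230.4402] pred [452.6368 230.341 ] qd 0.0032473637748935188
flap 3008.0 (295, 158, 72, 65)
dist 0.03424170663151572 lat -0.00011846043403644386 z 0.07341552810121184
```

```bash
python3 -m pendant '[{"dx":0,"dy":0,"dz":-0.0015,"rx":0,"ry":0,"rz":0,"hand":0.005},{"dx":0,"dy":0,"dz":0,"rx":0,"ry":0,"rz":0,"hand":0.005},{"dx":0,"dy":0,"dz":0,"rx":0,"ry":0,"rz":0,"hand":0.005},{"dx":0,"dy":0,"dz":0,"rx":0,"ry":0,"rz":0,"hand":0.005},{"dx":0,"dy":0,"dz":0,"rx":0,"ry":0,"rz":0,"hand":0.005},{"dx":0,"dy":0,"dz":0,"rx":0,"ry":0,"rz":0,"hand":0.005}]' && python3 -c "
from rig import manip
print(manip.sign_off())"
```

```text
clock: 22.8
position: [0.4925, 0.3326, 0.1011]
ee_rot: [-0.001, 0.648, 0.761, -0.001]
contact_force: [0.3, 0.8, -0.9]
width: 0.0109
gripper_force: 58.8
the job is handed in; nothing more can be done
None
```

I handed the job in at 22.8 s (no verdict shown): the orange file lies beside the brown one with handles the same way, the flap stands open at about 1.7 rad, and the plate is held upright and still, square to and centred about 34 mm in front of the glowing face.

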